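# Set a thick board under the ratchet hold-down

## Task

Lift the hold-down stand's rail by its top handle, tooth by tooth, until the last tooth has passed the pawl and the pawl holds it there; that last tooth only catches with the rail pressed a little into the rubber buffer, so feel for it and do not force it. Let go, slide the thick round board by its tail until the round meets the edge of the stand's base and is centred under the foot, then press the pawl's thumb pad gently and keep it down until the foot has sunk onto the board. Leave the other things on the table alone and finish with the robot clear of everything.

Things in the scene. Friction and masses are not known exactly. Their poses are not given: they have to be found in the camera images.
- stand: Hold-down stand, fixed to the table. Plywood base 130 (x) by 100 (y) by 12 mm high; origin at table height under the rail's axis; y points from the foot to the pawl, z up. The base's edge towards the foot is straight, at y = -25. Two wooden uprights (x +-10 to +-23, y -15 to 20) reach z = 130; a head clamped to them up to 3 mm higher or lower carries buffer and pawl.
- rail (a joint): Height in m of the sliding steel rail (0.6 kg, varies by a quarter): 0 = bottom (start), hard end 0.055. In grease (45 N per m/s): let loose it sinks at about 0.13 m/s. Three teeth 12 mm apart on its y+ side, each pushing back up to 8 N as it passes. Where the last one hangs depends on the head's height: from 0.037 to 0.044, the others 12 and 24 mm less. A tooth snaps in 0.5 mm above that.
- rail_handle (a point): Centre of the wooden handle bar on top of the rail: 54 mm long along the stand's x, 16 mm thick along y, 36 mm tall. 173 mm above the table at rail = 0; moves with the rail. Room below it: the uprights end 25 mm below the bar at rail = 0. Take it from above across the 16 mm.
- foot (a point): Centre of the underside of the round foot (rubber, radius 20 mm) on the rail's arm, 90 mm from the rail towards y-; 2 mm above the table at rail = 0. The arm is 16 mm wide, its top 58 mm above the foot's underside, its underside 40 mm. Resting on the board the foot stands at rail = 0.034.
- buffer (a joint): How far the stiff rubber buffer is pressed in, m (0 free). A block 30 by 16 by 13 mm under the head's bracket at y = -24, underside 97 to 103 mm above the table. The rail's arm (top 60 mm above the table at rail = 0) meets it 1 mm before the last tooth snaps in: 12 N per mm, so about 12 N to snap in and 5 N left once the tooth hangs; over 22 N is forcing it.
- pawl (a joint): Turn of the sprung steel pawl on the head, rad: 0 nose fully in the teeth, teeth free from about 0.14, hard stop 0.24. It pivots (axis along x) 22 mm from the rail's axis towards y+, 62 to 68 mm above the table; its nose is 40 mm above the pivot. A spring returns it.
- pawl_pad (a point): Where the centre of the top face of the pawl's thumb pad (30 mm along x, 36 mm along y) would be at the head's middle height: 102 mm from the rail's axis towards y+, 85 mm above the table. The pad itself is up to 3 mm higher or lower. Pressed straight down it falls 12 mm till the teeth are free, 19 mm to the hard stop, with 2 to 8 N (over 20 N is too much); held down, the rail sinks.
- board: Loose pale wooden board, 36 mm thick, about 0.3 kg, flat on the table: a round of radius 65 mm with a straight stem and a forked tail towards its own y-. Origin at the centre of the round's underside. It only fits under the foot when the rail is on its last tooth.
- board_stem (a point): Middle of the board's straight stem, 96 mm from the round's centre, at half thickness. The stem is 30 mm wide (board's x) and free over about 55 mm of its length; take it from above across the 30 mm.
- sanding_block: Bystander: cork sanding block 100 by 60 by 30 mm.
- glue_jar: Bystander: jar 60 mm wide, 62 mm high.
- storage_box: Bystander: clear lidded box 160 by 230 by 80 mm.
Not all that is in view belongs to the job. Several things have the shape of the board; the one meant has the colours described above.

How it is judged:
On the way, in this order (a step that is already met when the one before it is completed fails the run):
1. the rail hangs on its last tooth, let go (value of joint rail above 0.036 m and contact force between the fingers and rail below 0.1 N), for 0.3 s.
2. the board's round is centred under the raised foot, within 12 mm (horizontal distance between board and foot below 0.012 m and value of joint rail above 0.0355 m), for 0.2 s.
At the end, for the whole second after the job is handed in: The board lies flat and still with the centre of its round within 12 mm (level distance) of the foot's centre, and the foot rests on it (rail below 0.0355 m, at least 1.5 N on the board) (horizontal distance between board and foot below 0.012 m and value of joint rail below 0.0355 m and contact force between board and rail above 1.5 N and angle between board's own z axis and vertical below 0.05 rad and linear speed of board below 0.01 m/s); the robot touches nothing.
It fails at once if the rail is forced against the rubber buffer with more than 22 N (contact force between rail and buffer above 22 N).
It fails at once if the pawl is pressed with more than 20 N (contact force between the fingers and pawl above 20 N).
It fails at once if a bystander is moved by more than 15 mm (distance of any of sanding_block, glue_jar, storage_box from where it was at the start of the episode above 0.015 m).
It also fails if it takes over 72 s, if anything falls off the work surface, if the arm or the gripper's body presses on something with over 40 N, if the wrist force passes 120 N, or if a joint passes its speed limit or range.

## Robot

A 6-joint arm with a two-finger parallel gripper is mounted at the origin on the work surface. World frame = base frame: x ahead of the robot, y to its left, z up, the work surface at z = 0. Lengths are in m, angles in rad, forces in N, time in s.
With the tool pointing down it reaches from about 0.375 to 0.9 m from the base axis. Payload 3.1 kg.
Tool frame: the origin (TCP) lies on the mounting face of the last link; the fingertips stand 173 mm ahead of it and the grasp point (between the pads) lies 155 mm ahead of it; z points along the fingers, y is the direction in which the jaws open and shut (so a half turn about z gives the same grasp; the last joint's range is limited). The gripper opens to 85 mm and grips with 20 to 120 N. Pads are 22 mm wide; open, the fingers measure 114 mm over their backs; the gripper's body (76 mm by 85 mm) begins 54 mm behind the grasp point. The pads swing forward as they close: fully open they stand 13 mm farther back than shut.
Start: joints at [-1.312, 0.527, 1.433, -0, 1.181, -0.178], TCP at [0.264, -0.566, 0.405] pointing down, gripper open.
Joint ranges: [-3.08, 3.08], [-0.75, 2.2], [0.22, 2.44], [-1.43, 4.57], [0, 2.65], [-2.85, 2.85]. Speed limits (rad/s): [2.79, 2.79, 3.14, 3.14, 3.14, 3.14].

## Interface

Orientations are given as a unit quaternion [w, x, y, z].
In Python, from station import r, grab_frame, camera_params gives the robot as it stands.
- The arm moves only by the tool send_rows, never from a script. Its argument "increments" is a list of rows, each an object with "travel": the shift along the tool's x, y, z in cm, a list of three; "delta_rot": the turn, a rotation vector about the tool's x, y, z in degrees, a list of three. In form: [{"travel": [dx, dy, dz], "delta_rot": [ax, ay, az]}, ...]. A call has 1 to 8 rows; each row is the pose to reach, as a shift and turn from the pose commanded when the call began, along the tool's axes at that moment; what a row does not reach only later rows make up. A row lasts 1/12 s, in which the tool goes at most 41.7 mm and 7.16 degrees, less where a joint would pass 70% of its speed; a pose out of reach is approached as far as the arm can. A call with a gripper value outside its range is refused whole. "jaw" is the opening in per cent of the stroke, from 0 (shut) to 100 (fully open), set as the call begins (left out, the last holds). The fingers move at their own pace and stop on an object; "newtons" is the grip in N (left out, the last holds). Time passes only in rows, so rows that repeat a pose let the fingers close. It gives the time, the measured TCP pose, the force and the opening at its end, in the units of the state.
- r.get_obs(): the state, without advancing time (a new reading comes with each control period).
- grab_frame(name): name is "scene" or "top" or "wrist"; returns the picture (480x640x3 uint8, blue, green, red); there is no depth.
- camera_params(name): a dict with "fx", "fy", "cx", "cy" (pixels), "k1" (the pictures are not rectified: a ray, as slopes to the right and down, at radius r is drawn at 1 + k1 r^2 times it, then the intrinsics apply), "R" (3x3) and "t" (3): a world point X has camera coordinates R X + t; the wrist camera has in their place "mount" (4x4, takes a point from camera to tool coordinates, whose origin is the TCP and whose axes are the flange's). Camera axes: x right, y down, z forward; pixel columns grow to the right and rows downward; lengths in m; the calibration is good to about 2 mm. A picture is of the moment at which its call begins: read the wrist's pose just before it. camera_params takes no time and is no camera call.
- r.close_job(): hands the job in, once; it reports no verdict.
The state is a dict: "time_s": time; "q": joint angles; "qvel": joint speeds; "effort": joint torques, N m; "tcp_pos": TCP position; "eef_rot": TCP orientation; "ft_force": force on the tool from outside, world axes, zero at the start; "ft_torque": the same for the moment, N m; "opening": finger opening in m.
Only numpy, scipy, OpenCV 4.12 (cv2) and the standard library are available. Lean on these libraries where they do the work, as an engineer would, in place of code of your own. Each camera call takes 0.05 s, during which the arm holds its last target.

## Working session

There is one attempt and no reset: what is moved stays moved. The work goes in short steps, Python scripts to look and compute and a tool call to move; the robot and the scene stay as the last step left them, time stands still between calls to the robot, and variables do not carry over. Pictures are saved under pics/ and viewed, and the job is handed in when it is done.

Besides the shell and the picture viewer there is one more tool, called in YAML: its name, and indented under it one key for each argument. send_rows: Moves the arm, as the interface text tells. Its arguments: {"type":"object","properties":{"increments":{"type":"array"},"jaw":{"type":"number"},"newtons":{"type":"number"}},"required":["increments"]}

```bash
ls; mkdir -p pics; python3 - <<'E'
from station import r, grab_frame, camera_params
import cv2
o=r.get_obs()
for k in o: print(k,o[k])
for n in ["scene","top","wrist"]:
    print(n,camera_params(n))
    cv2.imwrite(f"pics/{n}0.png",grab_frame(n))
E
```

```text
pics
time_s 0.0
q [-1.31249909e+00  5.28458338e-01  1.43389649e+00 -7.37975283e-06
  1.18139962e+00 -1.78500486e-01]
qvel [-0.00134937  0.00212839 -0.00017691  0.00080758  0.00246368 -0.00073372]
effort [ 1.50678297e-04 -4.42347729e+01 -1.78026742e+01 -1.84504352e-04
  8.38697248e-03 -3.56645359e-06]
tcp_pos [ 0.26433642 -0.56596961  0.40373987]
eef_rot [-1.07989859e-03  9.76244739e-01  2.16668042e-01 -4.65239245e-05]
ft_force [-0.04748401 -0.39217654 -0.42495757]
ft_torque [ 0.02163819  0.04533976 -0.02393421]
opening 0.08558294409106039
scene {'fx': 504.11637963708574, 'fy': 504.11637963708574, 'cx': 316.00217436890614, 'cy': 235.1278274846031, 'k1': -0.06503848058705779, 'R': array([[ 0.8597213 ,  0.5103484 ,  0.02058648],
       [ 0.3632532 , -0.58259963, -0.72706587],
       [-0.35906323,  0.63255212, -0.686259  ]]), 't': array([-0.54547821, -0.03011704,  1.30644285])}
top {'fx': 512.800948880775, 'fy': 512.800948880775, 'cx': 318.8354920534442, 'cy': 239.41067211750993, 'k1': 0.026311796065550785, 'R': array([[-0.02940779, -0.99955987, -0.00390449],
       [-0.9980723 ,  0.02957715, -0.05456069],
       [ 0.05465216,  0.00229246, -0.99850282]]), 't': array([0.18931926, 0.52012636, 1.15617256])}
wrist {'fx': 371.7880007704686, 'fy': 371.7880007704686, 'cx': 328.5386251412757, 'cy': 232.5378575181062, 'k1': -0.03436712147087673, 'mount': array([[ 6.65113894e-04, -9.56617835e-01, -2.91344941e-01,
         7.43826196e-02],
       [ 9.99999374e-01,  3.74172423e-04,  1.05432915e-03,
         1.13605130e-03],
       [-8.99576829e-04, -2.91345460e-01,  9.56617486e-01,
         3.05641053e-02],
       [ 0.00000000e+00,  0.00000000e+00,  0.00000000e+00,
         1.00000000e+00]])}
```

View pics/scene0.png

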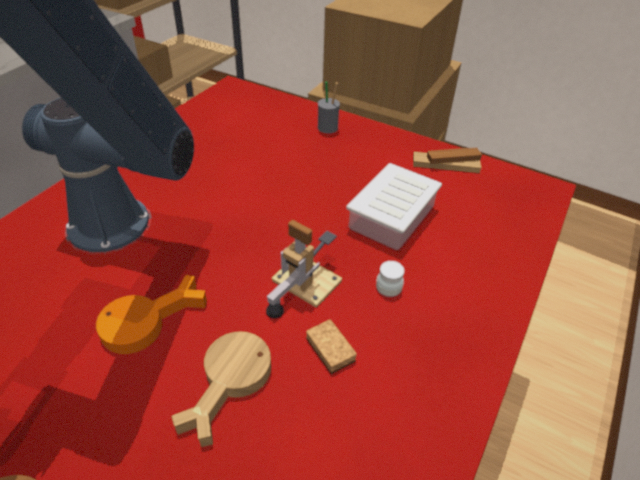

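View pics/top0.png

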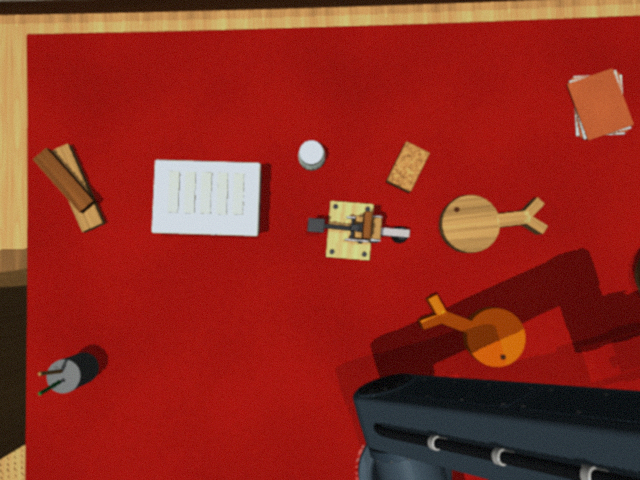

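View pics/wrist0.png

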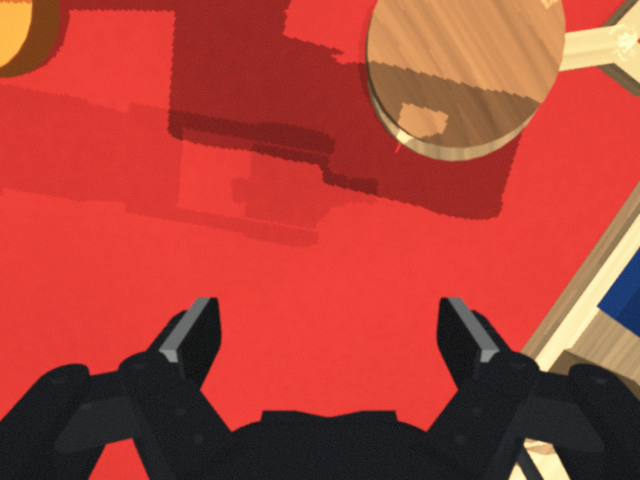

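The pale board is the one at top px (470,222), with its tail to the right. The orange one at (495,335) is a decoy. The stand is at about (350,230), with its foot at (400,235). Next I'll zoom in and measure.

```bash
cat > h.py <<'E'
from station import r, grab_frame, camera_params
import cv2, numpy as np
from scipy.spatial.transform import Rotation as Ro
def pose(o=None):
    o=o or r.get_obs(); q=o["eef_rot"]; return Ro.from_quat([q[1],q[2],q[3],q[0]]).as_matrix(), np.array(o["tcp_pos"])
def cam(n,o=None):
    c=camera_params(n)
    if n=="wrist":
        Rt,t=pose(o); M=np.array(c["mount"]); Rw=Rt@M[:3,:3]; C=Rt@M[:3,3]+t
    else:
        Rw=np.array(c["R"]).T; C=-Rw@np.array(c["t"])
    K=np.array([[c["fx"],0,c["cx"]],[0,c["fy"],c["cy"]],[0,0,1.]]); D=np.array([c["k1"],0,0,0,0.])
    return K,D,Rw,C
def ray(n,uv,cm=None):
    K,D,Rw,C=cm or cam(n)
    p=cv2.undistortPoints(np.array(uv,float).reshape(-1,1,2),K,D).reshape(-1,2)
    d=np.c_[p,np.ones(len(p))]@Rw.T
    return C,d/np.linalg.norm(d,axis=1)[:,None]
def plane(n,uv,z,cm=None):
    C,d=ray(n,uv,cm); return C+d*((z-C[2])/d[:,2])[:,None]
def tri(*rays):
    A=np.zeros((3,3));b=np.zeros(3)
    for C,d in rays:
        P=np.eye(3)-np.outer(d,d);A+=P;b+=P@C
    X=np.linalg.solve(A,b); return X,[np.linalg.norm((np.eye(3)-np.outer(d,d))@(X-C))*1000 for C,d in rays]
def proj(n,X,cm=None):
    K,D,Rw,C=cm or cam(n)
    Xc=(np.atleast_2d(X)-C)@Rw
    return cv2.projectPoints(Xc,np.zeros(3),np.zeros(3),K,D)[0].reshape(-1,2)
def crop(img,x0,y0,x1,y1,s,fn):
    cv2.imwrite(fn,cv2.resize(img[y0:y1,x0:x1],None,fx=s,fy=s,interpolation=cv2.INTER_CUBIC))
E
python3 - <<'E'
from h import *
t=cv2.imread("pics/top0.png");s=cv2.imread("pics/scene0.png")
crop(t,300,180,440,285,5,"pics/topc.png")
crop(s,255,205,365,330,4.8,"pics/scc.png")
E
```

```text
(no output)
```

View pics/topc.png

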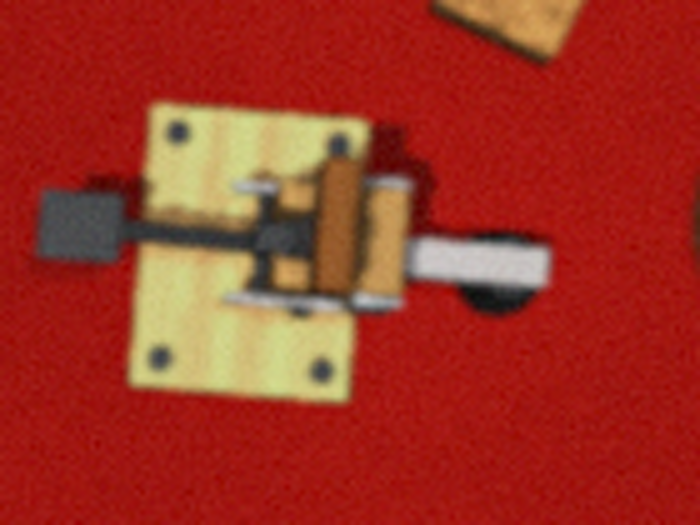

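View pics/scc.png

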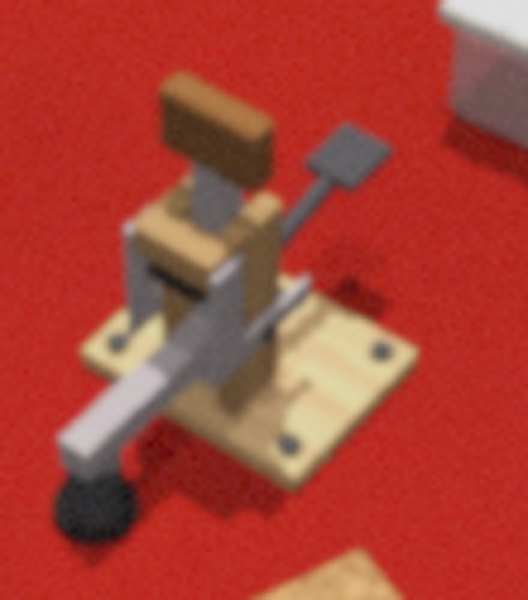

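```bash
python3 - <<'E'
from h import *
np.set_printoptions(precision=4,suppress=True)
T=lambda a:np.array(a)/5+[300,180]; S=lambda a:np.array(a)/4.8+[255,205]
# base corners (z .012)
c=plane("top",T([(152,103),(370,120),(350,402),(130,386)]),.012)
print("base corners",c, "sizes",np.linalg.norm(c[0]-c[1]),np.linalg.norm(c[1]-c[2]))
# stand yaxis: from c[1]/c[2] (foot edge) to c[0]/c[3]
ey=(c[0]-c[1]+c[3]-c[2]); ex=(c[1]-c[2]+c[0]-c[3]); 
a1=np.arctan2(-ey[0],ey[1]); a2=np.arctan2(ex[1],ex[0]); print("yaw",np.degrees([a1,a2]))
a=np.mean([a1,a2]); Y=np.array([-np.sin(a),np.cos(a)]);X=np.array([np.cos(a),np.sin(a)])
mid=c.mean(0)[:2]; org=mid-Y*.025
print("origin",org,"foot",org-Y*.09,"pad",org+Y*.102)
def two(t,s,n):
    C,d=ray("top",T([t]));C2,d2=ray("scene",S([s])); x=tri((C,d[0]),(C2,d2[0])); print(n,x)
two((335,224),(217,107),"handle top ctr")
two((80,227),(348,157),"pad ctr")
two((549,267),(62,436),"arm")
# board
for n in ["top"]:
    im=cv2.imread("pics/top0.png");hsv=cv2.cvtColor(im,cv2.COLOR_BGR2HSV)
    m=cv2.inRange(hsv,(8,60,90),(30,190,255));m[:,:435]=0;m[:180]=0;m[265:]=0;m[:,555:]=0
    dt=cv2.distanceTransform(m,cv2.DIST_L2,5);_,rad,_,p=cv2.minMaxLoc(cv2.morphologyEx(dt,cv2.MORPH_OPEN,np.ones((1,1))))
    print(p,rad,plane(n,[p],.036),m.sum()/255)
    cv2.imwrite("pics/mask.png",cv2.resize(np.hstack([m[180:265,430:560],hsv[180:265,430:560,1]]),None,fx=3,fy=3))
crop(im,430,180,560,265,6,"pics/bc.png")
E
```

```text
base corners [[0.6141 0.1447 0.012 ]
 [0.6032 0.045  0.012 ]
 [0.4742 0.0586 0.012 ]
 [0.4845 0.1587 0.012 ]] sizes 0.10033990166119924 0.1297095051664179
yaw [-6.0272 -6.1107]
origin [0.5414 0.0769] foot [ 0.5318 -0.0126] pad [0.5521 0.1783]
handle top ctr (array([0.5431, 0.0798, 0.188 ]), [np.float64(1.62640760090817), np.float64(1.626407600908051)])
pad ctr (array([0.554 , 0.1801, 0.0827]), [np.float64(2.164508398469228), np.float64(2.16450839846913)])
arm (array([ 0.53  , -0.0244,  0.0681]), [np.float64(0.2163381011938588), np.float64(0.21633810119367905)])
(475, 226) 23.972095489501953 [[ 0.544  -0.1761  0.036 ]] 3545.0
```

View pics/bc.png

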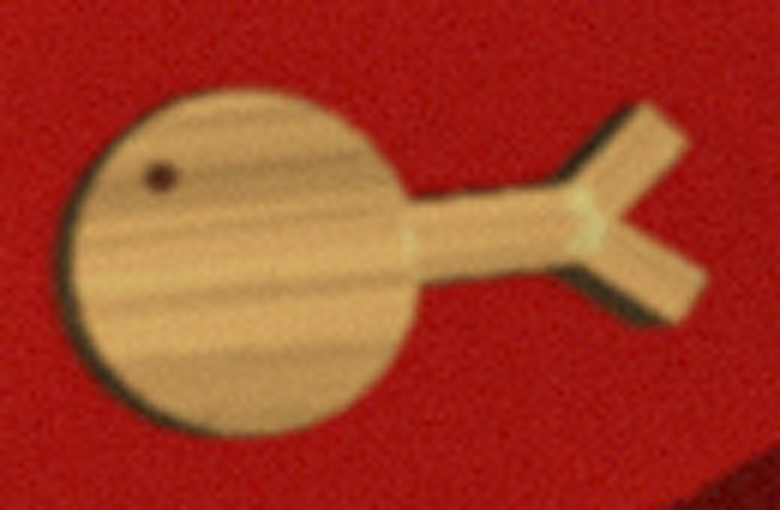

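View pics/mask.png

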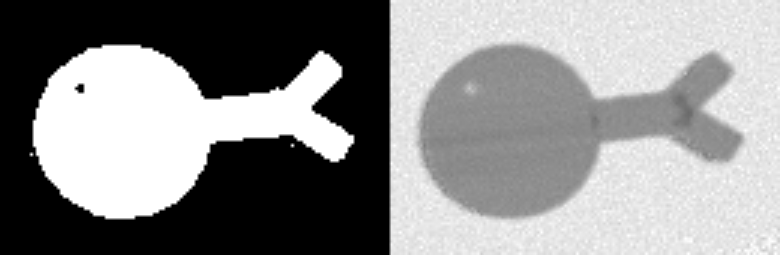

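```bash
cat >> h.py <<'E'
np.set_printoptions(precision=4,suppress=True)
def go(p,head):
    "p TCP world, heading of tool x in deg, pointing down"
    Rt,t=pose(); h=np.radians(head)
    Rg=np.c_[[np.cos(h),np.sin(h),0],[np.sin(h),-np.cos(h),0],[0,0,-1]]
    d=Rt.T@(np.array(p)-t)*100; w=Ro.from_matrix(Rt.T@Rg).as_rotvec(degrees=True)
    print("travel cm",d.round(2),"rot",w.round(2),"rows",np.linalg.norm(d)/4.17,np.linalg.norm(w)/7.16)
E
python3 - <<'E'
from h import *
B=plane("top",[(471,223.7)],.036)[0]; S=plane("top",[((550)/6+430,227/6+180)],.036)[0]
print("board",B,S,"dir",np.degrees(np.arctan2(*(S-B)[1::-1])), "stem",B[:2]+(S-B)[:2]/np.linalg.norm((S-B)[:2])*.096)
go([.542,.078,.47],-6.07)
E
```

```text
board [ 0.5494 -0.1675  0.036 ] [ 0.5591 -0.2804  0.036 ] dir -85.07937321524952 stem [ 0.5576 -0.2631]
travel cm [ 52.41 -46.62  -6.51] rot [-0.1   0.01 31.1 ] rows 16.893388271468933 4.343080490442673
```

send_rows:
  increments:
    - {"travel":[3,-2.7,-1],"delta_rot":[0,0,5]}
    - {"travel":[6,-5.4,-2],"delta_rot":[0,0,10]}
    - {"travel":[9,-8.1,-3],"delta_rot":[0,0,15]}
    - {"travel":[12,-10.8,-4],"delta_rot":[0,0,20]}
    - {"travel":[15,-13.5,-5],"delta_rot":[0,0,25]}
    - {"travel":[18,-16.2,-6],"delta_rot":[0,0,31]}
    - {"travel":[21,-18.9,-6.5],"delta_rot":[0,0,31.1]}
    - {"travel":[24,-21.6,-6.5],"delta_rot":[0,0,31.1]}

```text
time_s: 0.82
tcp_pos: [0.391, -0.2673, 0.4709]
eef_rot: [0.001, 0.999, -0.053, 0.001]
ft_force: [0.6, -0.4, 0.4]
opening: 0.0856
```

```bash
python3 - <<'E'
from h import *
cv2.imwrite("pics/w1.png",grab_frame("wrist"))
o=r.get_obs();print(o["tcp_pos"],o["eef_rot"],o["time_s"],o["q"])
go([.542,.078,.47],-6.07)
E
```

```text
[ 0.392  -0.2609  0.4701] [-0.0034  0.9987 -0.051   0.0008] 0.8667 [-0.8267  0.2359  1.7187  0.0063  1.1906  0.8437]
travel cm [ 11.47 -35.24   0.27] rot [-0.39 -0.07  0.23] rows 8.887192596887232 0.0635598592492045
```

View pics/w1.png

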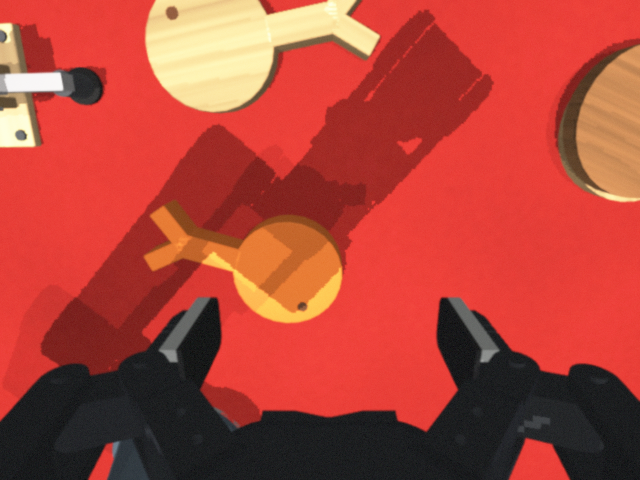

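The pale board's top face is at px (210,45), and the foot is at (85,87). The darker brown one on the right and the orange one aren't part of the job. Continuing to the stand.

send_rows:
  increments:
    - {"travel":[1.3,-4,0],"delta_rot":[0,0,0]}
    - {"travel":[2.6,-8,0],"delta_rot":[0,0,0]}
    - {"travel":[3.9,-12,0],"delta_rot":[0,0,0]}
    - {"travel":[5.2,-16,0],"delta_rot":[0,0,0]}
    - {"travel":[6.5,-20,0],"delta_rot":[0,0,0]}
    - {"travel":[7.8,-24,0],"delta_rot":[0,0,0]}
    - {"travel":[9.1,-28,0],"delta_rot":[0,0,0]}
    - {"travel":[10.0,-30,0],"delta_rot":[0,0,0]}

```text
time_s: 1.53
tcp_pos: [0.5222, 0.0221, 0.4695]
eef_rot: [-0.001, 0.999, -0.052, -0.0]
ft_force: [0.3, -0.6, 0.6]
opening: 0.0855
```

send_rows:
  increments:
    - {"travel":[1,-2.5,0],"delta_rot":[0,0,0]}
    - {"travel":[1.5,-4.7,0],"delta_rot":[0,0,0]}
    - {"travel":[1.5,-4.7,0],"delta_rot":[0,0,0]}
    - {"travel":[1.5,-4.7,0],"delta_rot":[0,0,0]}

```text
time_s: 1.87
tcp_pos: [0.5416, 0.0646, 0.4692]
eef_rot: [0.0, 0.999, -0.052, -0.001]
ft_force: [-0.1, 0.1, 0.1]
opening: 0.0854
```

```bash
python3 - <<'E'
from h import *
import pickle
o=r.get_obs();im=grab_frame("wrist");cv2.imwrite("pics/w2.png",im);pickle.dump(o,open("w2.pkl","wb"))
cv2.imwrite("pics/w2b.png",cv2.resize(im[:,:],None,fx=1.25,fy=1.25))
print(o["tcp_pos"],o["eef_rot"],o["time_s"],o["q"],o["ft_force"])
go([.542,.078,.47],-6.07)
E
```

```text
[0.5416 0.0646 0.4692] [ 0.0002  0.9987 -0.0517 -0.0006] 1.8667 [-0.0861  0.3478  1.5521 -0.0005  1.243   1.5883] [-0.1476  0.1179  0.0852]
travel cm [-0.09 -1.42 -0.08] rot [0.04 0.08 0.06] rows 0.34163077797904806 0.014481122588141406
```

View pics/w2b.png

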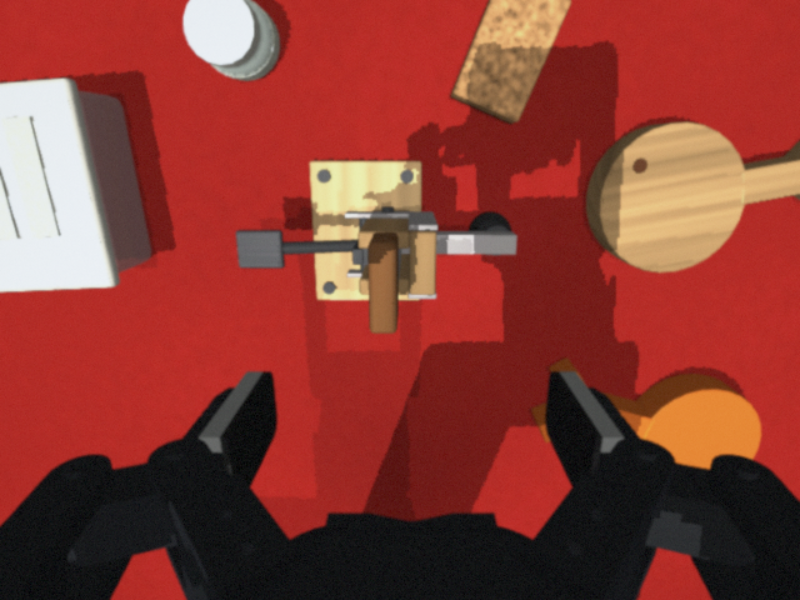

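```bash
python3 - <<'E'
from h import *
im=cv2.imread("pics/w2.png"); crop(im,180,170,430,280,3.2,"pics/w2c.png")
crop(im,280,175,340,275,6,"pics/w2d.png")
E
```

```text
(no output)
```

View pics/w2c.png

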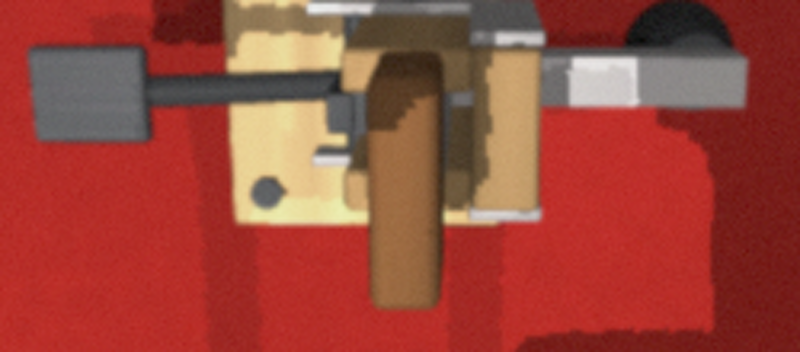

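View pics/w2d.png

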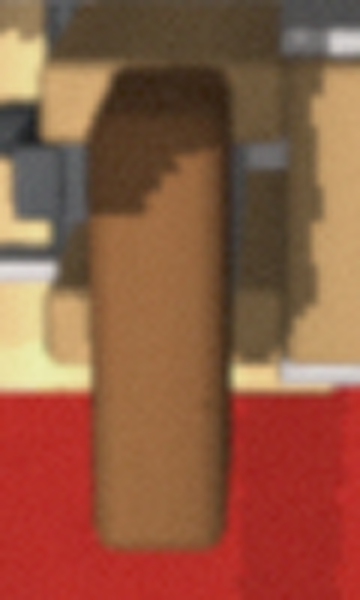

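```bash
python3 - <<'E'
from h import *
import pickle
cm=cam("wrist",pickle.load(open("w2.pkl","rb")))
T=lambda a:np.array(a)/5+[300,180]; S=lambda a:np.array(a)/4.8+[255,205]
def tr(w,t,s,n):
    L=[]
    for nm,p,c in(("wrist",w,cm),("top",T(t),None),("scene",S(s),None)):
        C,d=ray(nm,[p],c);L.append((C,d[0]))
    print(n,tri(*L),"w+t",tri(*L[:2])[0],"w+s",tri(L[0],L[2])[0])
tr((306.5,230),(335,224),(217,107),"handle")
W=lambda a:np.array(a)/3.2+[180,170]
tr(W((88,93)),(80,227),(348,157),"pad")
print("handle @.191 w",plane("wrist",[(306.5,230)],.191,cm),plane("top",[T((335,224))],.191))
print("pad @.085 w",plane("wrist",[W((88,93))],.085,cm),plane("top",[T((80,227))],.085))
# board circle in wrist b picture (1.25x)
b=np.array([(668,198)])/1.25
print("board w @.036",plane("wrist",b,.036,cm))
print("arm edges @.06 w",plane("wrist",[W((745,57)),W((745,107))],.06,cm), plane("top",[T((550,245)),T((548,288))],.06))
E
```

```text
handle (array([0.5432, 0.0794, 0.1881]), [np.float64(0.6840505966642589), np.float64(1.5859304522897815), np.float64(1.7584336766348154)]) w+t [0.5421 0.0788 0.1841] w+s [0.5447 0.0788 0.19  ]
pad (array([0.554 , 0.1803, 0.0827]), [np.float64(0.47820952923521826), np.float64(2.342363038549655), np.float64(2.0025108098316275)]) w+t [0.5532 0.1797 0.0835] w+s [0.5547 0.1815 0.0822]
handle @.191 w [[0.5442 0.0784 0.191 ]] [[0.5414 0.0792 0.191 ]]
pad @.085 w [[0.5545 0.18   0.085 ]] [[0.5519 0.1789 0.085 ]]
board w @.036 [[ 0.5541 -0.1616  0.036 ]]
arm edges @.06 w [[ 0.54   -0.0238  0.06  ]
 [ 0.5235 -0.0232  0.06  ]] [[ 0.5399 -0.0268  0.06  ]
 [ 0.5211 -0.0252  0.06  ]]
```

```bash
python3 - <<'E'
from h import *
go([.5433,.0785,.331],-6.07)
E
```

```text
travel cm [ 0.06 -1.49 13.82] rot [0.04 0.08 0.06] rows 3.333695783046092 0.014481122588141406
```

send_rows:
  increments:
    - {"travel":[0,-1.5,0.5],"delta_rot":[0,0,0]}
    - {"travel":[0,-1.5,3],"delta_rot":[0,0,0]}
    - {"travel":[0,-1.5,6],"delta_rot":[0,0,0]}
    - {"travel":[0,-1.5,9],"delta_rot":[0,0,0]}
    - {"travel":[0,-1.5,11],"delta_rot":[0,0,0]}
    - {"travel":[0,-1.5,11],"delta_rot":[0,0,0]}
  jaw: 60
  newtons: 30

```text
time_s: 2.42
tcp_pos: [0.5412, 0.0773, 0.3556]
eef_rot: [0.0, 0.999, -0.054, -0.005]
ft_force: [-0.5, -0.7, -1.0]
opening: 0.0516
```

```bash
python3 - <<'E'
from h import *
im=grab_frame("wrist");cv2.imwrite("pics/w3.png",im)
o=r.get_obs();print(o["tcp_pos"],o["time_s"],o["ft_force"])
go([.5433,.0785,.331],-6.07)
E
```

```text
[0.5422 0.0774 0.3578] 2.4667 [-0.3778  0.5034  0.7528]
travel cm [ 0.11 -0.12  2.68] rot [ 0.03  0.34 -0.11] rows 0.6444823579622406 0.050250253352923144
```

View pics/w3.png

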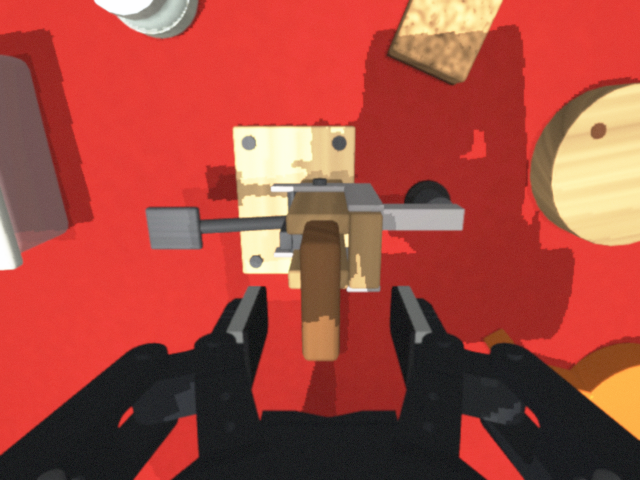

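send_rows:
  increments:
    - {"travel":[0.1,-0.18,1.5],"delta_rot":[0,0,0]}
    - {"travel":[0.1,-0.18,2.7],"delta_rot":[0,0,0]}
    - {"travel":[0.1,-0.18,2.7],"delta_rot":[0,0,0]}
    - {"travel":[0.1,-0.18,2.7],"delta_rot":[0,0,0]}

```text
time_s: 2.8
tcp_pos: [0.5447, 0.0798, 0.3339]
eef_rot: [0.0, 0.999, -0.053, 0.001]
ft_force: [-0.6, -0.1, 1.0]
opening: 0.0512
```

send_rows:
  increments:
    - {"travel":[0,0,0],"delta_rot":[0,0,0]}
    - {"travel":[0,0,0],"delta_rot":[0,0,0]}
    - {"travel":[0,0,0],"delta_rot":[0,0,0]}
    - {"travel":[0,0,0],"delta_rot":[0,0,0]}
    - {"travel":[0,0,0],"delta_rot":[0,0,0]}
    - {"travel":[0,0,0],"delta_rot":[0,0,0]}
  jaw: 0
  newtons: 60

```text
time_s: 3.3
tcp_pos: [0.5447, 0.0803, 0.3341]
eef_rot: [0.0, 0.999, -0.053, 0.001]
ft_force: [-1.6, -1.3, 5.7]
opening: 0.0153
```

```bash
python3 - <<'E'
from h import *
o=r.get_obs();print(o["tcp_pos"],o["time_s"],o["ft_force"],o["ft_torque"],o["opening"])
im=grab_frame("wrist");cv2.imwrite("pics/w4.png",im)
E
```

```text
[0.5447 0.0803 0.3341] 3.3 [-1.6495 -1.3104  5.7139] [-0.1564  0.1257 -0.1339] 0.015296582391629858
```

View pics/w4.png

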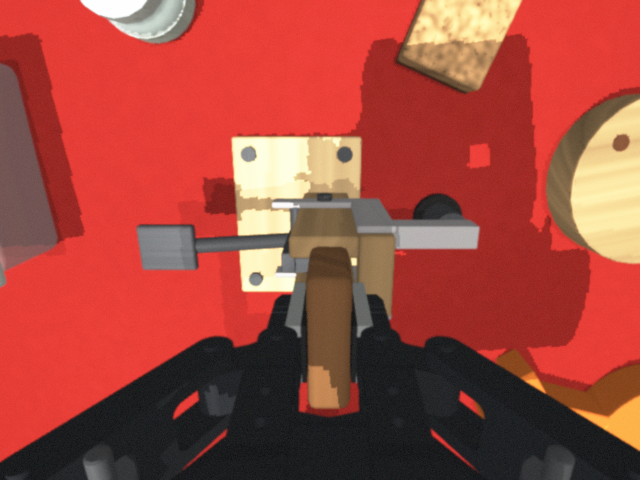

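send_rows:
  increments:
    - {"travel":[0,0,-0.2],"delta_rot":[0,0,0]}
    - {"travel":[0,0,-0.5],"delta_rot":[0,0,0]}
    - {"travel":[0,0,-0.8],"delta_rot":[0,0,0]}
    - {"travel":[0,0,-1.0],"delta_rot":[0,0,0]}
    - {"travel":[0,0,-1.1],"delta_rot":[0,0,0]}
    - {"travel":[0,0,-1.1],"delta_rot":[0,0,0]}

```text
time_s: 3.85
tcp_pos: [0.5448, 0.0802, 0.343]
eef_rot: [0.0, 0.999, -0.053, 0.0]
ft_force: [3.9, -1.9, -10.2]
opening: 0.015
```

```bash
python3 - <<'E'
from h import *
o=r.get_obs();print(o["tcp_pos"],(o["tcp_pos"][2]-.3341)*1e3,o["time_s"],o["ft_force"],o["ft_torque"],o["opening"])
E
```

```text
[0.5448 0.0802 0.343 ] 8.892181662460196 3.85 [  3.9469  -1.8526 -10.2213] [-0.1937 -0.8193 -0.1069] 0.01503387096312684
```

send_rows:
  increments:
    - {"travel":[0,0,-0.2],"delta_rot":[0,0,0]}
    - {"travel":[0,0,-0.2],"delta_rot":[0,0,0]}

```text
time_s: 4.02
tcp_pos: [0.5449, 0.0802, 0.3449]
eef_rot: [0.0, 0.999, -0.053, 0.0]
ft_force: [5.1, -1.5, -11.5]
opening: 0.0151
```

send_rows:
  increments:
    - {"travel":[0,0,-0.1],"delta_rot":[0,0,0]}
    - {"travel":[0,0,-0.2],"delta_rot":[0,0,0]}

```text
time_s: 4.18
tcp_pos: [0.5449, 0.0803, 0.3467]
eef_rot: [0.0, 0.999, -0.053, 0.0]
ft_force: [4.5, -1.1, -10.7]
opening: 0.0149
```

send_rows:
  increments:
    - {"travel":[0,0,-0.1],"delta_rot":[0,0,0]}
    - {"travel":[0,0,-0.2],"delta_rot":[0,0,0]}

```text
time_s: 4.35
tcp_pos: [0.5448, 0.0803, 0.3493]
eef_rot: [0.0, 0.999, -0.053, 0.0]
ft_force: [5.0, -2.0, -8.9]
opening: 0.0152
```

send_rows:
  increments:
    - {"travel":[0,0,-0.1],"delta_rot":[0,0,0]}
    - {"travel":[0,0,-0.2],"delta_rot":[0,0,0]}

```text
time_s: 4.52
tcp_pos: [0.5447, 0.0803, 0.352]
eef_rot: [0.0, 0.999, -0.053, 0.001]
ft_force: [6.0, -2.5, -10.1]
opening: 0.015
```

send_rows:
  increments:
    - {"travel":[0,0,-0.1],"delta_rot":[0,0,0]}
    - {"travel":[0,0,-0.2],"delta_rot":[0,0,0]}

```text
time_s: 4.68
tcp_pos: [0.5447, 0.0803, 0.3534]
eef_rot: [0.0, 0.999, -0.053, 0.001]
ft_force: [6.2, -2.5, -13.0]
opening: 0.0148
```

send_rows:
  increments:
    - {"travel":[0,0,-0.1],"delta_rot":[0,0,0]}
    - {"travel":[0,0,-0.2],"delta_rot":[0,0,0]}

```text
time_s: 4.85
tcp_pos: [0.5448, 0.0803, 0.3551]
eef_rot: [0.0, 0.999, -0.053, 0.001]
ft_force: [6.3, -2.3, -14.8]
opening: 0.0148
```

send_rows:
  increments:
    - {"travel":[0,0,-0.1],"delta_rot":[0,0,0]}
    - {"travel":[0,0,-0.1],"delta_rot":[0,0,0]}

```text
time_s: 5.02
tcp_pos: [0.5448, 0.0803, 0.3562]
eef_rot: [0.0, 0.999, -0.053, 0.001]
ft_force: [7.2, -1.8, -11.7]
opening: 0.0151
```

send_rows:
  increments:
    - {"travel":[0,0,-0.1],"delta_rot":[0,0,0]}
    - {"travel":[0,0,-0.1],"delta_rot":[0,0,0]}

```text
time_s: 5.18
tcp_pos: [0.5448, 0.0803, 0.3572]
eef_rot: [0.0, 0.999, -0.053, 0.001]
ft_force: [7.6, -2.0, -12.5]
opening: 0.0147
```

send_rows:
  increments:
    - {"travel":[0,0,-0.1],"delta_rot":[0,0,0]}
    - {"travel":[0,0,-0.1],"delta_rot":[0,0,0]}

```text
time_s: 5.35
tcp_pos: [0.5448, 0.0803, 0.3585]
eef_rot: [0.0, 0.999, -0.053, 0.001]
ft_force: [5.6, -2.5, -9.3]
opening: 0.0152
```

send_rows:
  increments:
    - {"travel":[0,0,-0.1],"delta_rot":[0,0,0]}
    - {"travel":[0,0,-0.1],"delta_rot":[0,0,0]}

```text
time_s: 5.52
tcp_pos: [0.5448, 0.0802, 0.3598]
eef_rot: [0.0, 0.999, -0.053, 0.001]
ft_force: [5.0, -2.0, -7.7]
opening: 0.015
```

send_rows:
  increments:
    - {"travel":[0,0,-0.1],"delta_rot":[0,0,0]}
    - {"travel":[0,0,-0.2],"delta_rot":[0,0,0]}

```text
time_s: 5.68
tcp_pos: [0.5448, 0.0803, 0.3618]
eef_rot: [0.0, 0.999, -0.053, 0.001]
ft_force: [5.7, -1.3, -8.1]
opening: 0.0152
```

send_rows:
  increments:
    - {"travel":[0,0,-0.1],"delta_rot":[0,0,0]}
    - {"travel":[0,0,-0.2],"delta_rot":[0,0,0]}

```text
time_s: 5.85
tcp_pos: [0.5447, 0.0803, 0.3641]
eef_rot: [0.0, 0.999, -0.053, 0.001]
ft_force: [6.2, -2.2, -11.9]
opening: 0.0151
```

send_rows:
  increments:
    - {"travel":[0,0,0.15],"delta_rot":[0,0,0]}
    - {"travel":[0,0,0.3],"delta_rot":[0,0,0]}
    - {"travel":[0,0,0.3],"delta_rot":[0,0,0]}

```text
time_s: 6.1
tcp_pos: [0.5447, 0.0803, 0.3626]
eef_rot: [0.0, 0.999, -0.053, 0.001]
ft_force: [2.8, -3.2, 3.8]
opening: 0.0154
```

send_rows:
  increments:
    - {"travel":[0,0,0.1],"delta_rot":[0,0,0]}
    - {"travel":[0,0,0.1],"delta_rot":[0,0,0]}

```text
time_s: 6.27
tcp_pos: [0.5446, 0.0803, 0.3625]
eef_rot: [0.0, 0.999, -0.053, 0.001]
ft_force: [0.4, -2.6, 9.7]
opening: 0.0153
```

send_rows:
  increments:
    - {"travel":[0,0,0.1],"delta_rot":[0,0,0]}
    - {"travel":[0,0,0.1],"delta_rot":[0,0,0]}

```text
time_s: 6.43
tcp_pos: [0.5445, 0.0803, 0.3623]
eef_rot: [0.0, 0.999, -0.053, 0.002]
ft_force: [-1.6, -1.9, 14.4]
opening: 0.015
```

send_rows:
  increments:
    - {"travel":[0,0,0.1],"delta_rot":[0,0,0]}
    - {"travel":[0,0,0.1],"delta_rot":[0,0,0]}

```text
time_s: 6.6
tcp_pos: [0.5445, 0.0804, 0.3622]
eef_rot: [0.0, 0.999, -0.053, 0.002]
ft_force: [-2.4, -2.4, 19.0]
opening: 0.0152
```

send_rows:
  increments:
    - {"travel":[0,0,0.1],"delta_rot":[0,0,0]}
    - {"travel":[0,0,0.1],"delta_rot":[0,0,0]}

```text
time_s: 6.77
tcp_pos: [0.5444, 0.0804, 0.3621]
eef_rot: [0.0, 0.999, -0.053, 0.002]
ft_force: [-3.9, -3.1, 24.4]
opening: 0.0152
```

send_rows:
  increments:
    - {"travel":[0,0,-0.3],"delta_rot":[0,0,0]}
    - {"travel":[0,0,-0.6],"delta_rot":[0,0,0]}
    - {"travel":[0,0,-0.9],"delta_rot":[0,0,0]}
    - {"travel":[0,0,-1.2],"delta_rot":[0,0,0]}
    - {"travel":[0,0,-1.4],"delta_rot":[0,0,0]}
    - {"travel":[0,0,-1.5],"delta_rot":[0,0,0]}
    - {"travel":[0,0,-1.5],"delta_rot":[0,0,0]}
    - {"travel":[0,0,-1.5],"delta_rot":[0,0,0]}

```text
time_s: 7.43
tcp_pos: [0.5448, 0.0803, 0.3705]
eef_rot: [0.0, 0.999, -0.053, 0.0]
ft_force: [6.3, -2.3, -9.9]
opening: 0.0151
```

send_rows:
  increments:
    - {"travel":[0,0,-0.1],"delta_rot":[0,0,0]}
    - {"travel":[0,0,-0.1],"delta_rot":[0,0,0]}

```text
time_s: 7.6
tcp_pos: [0.5448, 0.0803, 0.3717]
eef_rot: [0.0, 0.999, -0.053, 0.0]
ft_force: [5.1, -2.8, -8.1]
opening: 0.0152
```

send_rows:
  increments:
    - {"travel":[0,0,-0.05],"delta_rot":[0,0,0]}
    - {"travel":[0,0,-0.1],"delta_rot":[0,0,0]}
    - {"travel":[0,0,-0.1],"delta_rot":[0,0,0]}

```text
time_s: 7.85
tcp_pos: [0.5448, 0.0803, 0.3728]
eef_rot: [0.0, 0.999, -0.053, 0.0]
ft_force: [5.9, -2.3, -8.1]
opening: 0.0153
```

send_rows:
  increments:
    - {"travel":[0,0,-0.05],"delta_rot":[0,0,0]}
    - {"travel":[0,0,-0.1],"delta_rot":[0,0,0]}
    - {"travel":[0,0,-0.1],"delta_rot":[0,0,0]}

```text
time_s: 8.1
tcp_pos: [0.5448, 0.0803, 0.3739]
eef_rot: [0.0, 0.999, -0.053, 0.0]
ft_force: [5.9, -1.8, -8.0]
opening: 0.0151
```

send_rows:
  increments:
    - {"travel":[0,0,-0.05],"delta_rot":[0,0,0]}
    - {"travel":[0,0,-0.05],"delta_rot":[0,0,0]}
    - {"travel":[0,0,-0.05],"delta_rot":[0,0,0]}

```text
time_s: 8.35
tcp_pos: [0.5448, 0.0803, 0.3744]
eef_rot: [0.0, 0.999, -0.053, 0.0]
ft_force: [4.7, -2.5, -6.9]
opening: 0.0151
```

send_rows:
  increments:
    - {"travel":[0,0,-0.05],"delta_rot":[0,0,0]}
    - {"travel":[0,0,-0.05],"delta_rot":[0,0,0]}
    - {"travel":[0,0,-0.05],"delta_rot":[0,0,0]}

```text
time_s: 8.6
tcp_pos: [0.5448, 0.0803, 0.3747]
eef_rot: [0.0, 0.999, -0.053, 0.0]
ft_force: [6.7, -2.6, -9.1]
opening: 0.0155
```

send_rows:
  increments:
    - {"travel":[0,0,-0.05],"delta_rot":[0,0,0]}
    - {"travel":[0,0,-0.05],"delta_rot":[0,0,0]}
    - {"travel":[0,0,-0.05],"delta_rot":[0,0,0]}

```text
time_s: 8.85
tcp_pos: [0.5449, 0.0803, 0.3748]
eef_rot: [0.0, 0.999, -0.053, 0.0]
ft_force: [6.7, -2.6, -10.3]
opening: 0.0151
```

send_rows:
  increments:
    - {"travel":[0,0,-0.1],"delta_rot":[0,0,0]}
    - {"travel":[0,0,-0.1],"delta_rot":[0,0,0]}
    - {"travel":[0,0,-0.1],"delta_rot":[0,0,0]}

```text
time_s: 9.1
tcp_pos: [0.5449, 0.0802, 0.3751]
eef_rot: [0.0, 0.999, -0.053, 0.0]
ft_force: [8.4, -2.3, -15.0]
opening: 0.0152
```

send_rows:
  increments:
    - {"travel":[0,0,-0.1],"delta_rot":[0,0,0]}
    - {"travel":[0,0,-0.1],"delta_rot":[0,0,0]}
    - {"travel":[0,0,-0.1],"delta_rot":[0,0,0]}

```text
time_s: 9.35
tcp_pos: [0.545, 0.0802, 0.3754]
eef_rot: [0.0, 0.999, -0.053, -0.0]
ft_force: [8.9, -1.8, -19.0]
opening: 0.0151
```

send_rows:
  increments:
    - {"travel":[0,0,-0.05],"delta_rot":[0,0,0]}
    - {"travel":[0,0,-0.05],"delta_rot":[0,0,0]}
    - {"travel":[0,0,-0.05],"delta_rot":[0,0,0]}

```text
time_s: 9.6
tcp_pos: [0.545, 0.0802, 0.3755]
eef_rot: [0.0, 0.999, -0.053, -0.0]
ft_force: [9.5, -2.9, -19.7]
opening: 0.0151
```

send_rows:
  increments:
    - {"travel":[0,0,-0.05],"delta_rot":[0,0,0]}
    - {"travel":[0,0,-0.05],"delta_rot":[0,0,0]}
    - {"travel":[0,0,-0.05],"delta_rot":[0,0,0]}

```text
time_s: 9.85
tcp_pos: [0.545, 0.0802, 0.3757]
eef_rot: [0.0, 0.999, -0.053, -0.0]
ft_force: [10.0, -2.9, -21.9]
opening: 0.0151
```

send_rows:
  increments:
    - {"travel":[0,0,0.2],"delta_rot":[0,0,0]}
    - {"travel":[0,0,0.4],"delta_rot":[0,0,0]}
    - {"travel":[0,0,0.5],"delta_rot":[0,0,0]}
    - {"travel":[0,0,0.5],"delta_rot":[0,0,0]}

```text
time_s: 10.18
tcp_pos: [0.5447, 0.0803, 0.3746]
eef_rot: [0.0, 0.999, -0.053, 0.001]
ft_force: [5.0, -2.9, -1.5]
opening: 0.0147
```

send_rows:
  increments:
    - {"travel":[0,0,0.1],"delta_rot":[0,0,0]}
    - {"travel":[0,0,0.15],"delta_rot":[0,0,0]}
    - {"travel":[0,0,0.15],"delta_rot":[0,0,0]}

```text
time_s: 10.43
tcp_pos: [0.5446, 0.0803, 0.3744]
eef_rot: [0.0, 0.999, -0.053, 0.001]
ft_force: [2.1, -3.2, 7.1]
opening: 0.0152
```

The force changes sign while the position holds at 0.3744, 12 mm above the second tooth's hang, so the last tooth is caught. Letting go.

send_rows:
  increments:
    - {"travel":[0,0,-0.12],"delta_rot":[0,0,0]}
    - {"travel":[0,0,-0.12],"delta_rot":[0,0,0]}
    - {"travel":[0,0,-0.12],"delta_rot":[0,0,0]}
    - {"travel":[0,0,-0.12],"delta_rot":[0,0,0]}
    - {"travel":[0,0,-0.12],"delta_rot":[0,0,0]}
    - {"travel":[0,0,-0.12],"delta_rot":[0,0,0]}
  jaw: 55

```text
time_s: 10.93
tcp_pos: [0.544, 0.0806, 0.3736]
eef_rot: [-0.0, 0.999, -0.053, -0.001]
ft_force: [-0.7, 0.5, -1.2]
opening: 0.0469
```

send_rows:
  increments:
    - {"travel":[0,0,-1],"delta_rot":[0,0,0]}
    - {"travel":[0,0,-4],"delta_rot":[0,0,0]}
    - {"travel":[0,0,-7],"delta_rot":[0,0,0]}
    - {"travel":[0,0,-9],"delta_rot":[0,0,0]}
    - {"travel":[0,0,-9],"delta_rot":[0,0,0]}

```text
time_s: 11.35
tcp_pos: [0.5455, 0.0805, 0.4696]
eef_rot: [-0.0, 0.999, -0.053, 0.005]
ft_force: [0.4, -0.8, 0.1]
opening: 0.0471
```

```bash
python3 - <<'E'
from h import *
o=r.get_obs();print(o["tcp_pos"],o["time_s"],o["ft_force"],o["opening"])
crop(grab_frame("scene"),255,195,365,320,4.8,"pics/s5.png")
go([.557,-.26,.30],-85.08+90)
E
```

```text
[0.5455 0.0805 0.4696] 11.35 [ 0.4278 -0.8467  0.0625] 0.04709574388980345
travel cm [ 4.7  33.73 16.73] rot [  0.01  -0.38 -10.99] rows 9.10008893894929 1.535285056635631
```

View pics/s5.png

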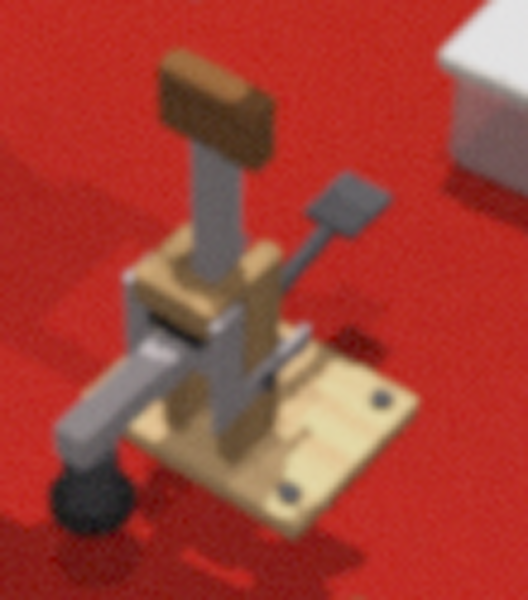

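send_rows:
  increments:
    - {"travel":[0.6,4,0],"delta_rot":[0,0,-7]}
    - {"travel":[1.2,8,0],"delta_rot":[0,0,-14]}
    - {"travel":[1.8,12,0],"delta_rot":[0,0,-21]}
    - {"travel":[2.4,16,0],"delta_rot":[0,0,-28]}
    - {"travel":[3,20,0.5],"delta_rot":[0,0,-35]}
    - {"travel":[3.6,24,1],"delta_rot":[0,0,-42]}
    - {"travel":[4.2,28,2],"delta_rot":[0,0,-49]}
    - {"travel":[4.7,31,3],"delta_rot":[0,0,-56]}
  jaw: 75

```text
time_s: 12.07
tcp_pos: [0.5577, -0.2322, 0.4339]
eef_rot: [-0.0, 0.912, 0.41, -0.0]
ft_force: [0.7, -0.0, 0.1]
opening: 0.0639
```

```bash
python3 - <<'E'
from h import *
o=r.get_obs();print(o["tcp_pos"],o["time_s"],o["q"])
go([.557,-.26,.38],94.92)
E
```

```text
[ 0.5577 -0.2322  0.4339] 12.0667 [-0.5794  0.4681  1.4535  0.0002  1.2208  0.1473]
travel cm [-2.12  1.8   5.39] rot [ -0.04  -0.02 -46.56] rows 1.4539600239811383 6.502907085501401
```

send_rows:
  increments:
    - {"travel":[-0.3,0.3,1],"delta_rot":[0,0,-7]}
    - {"travel":[-0.6,0.6,2],"delta_rot":[0,0,-14]}
    - {"travel":[-0.9,0.9,3],"delta_rot":[0,0,-21]}
    - {"travel":[-1.3,1.1,3.5],"delta_rot":[0,0,-28]}
    - {"travel":[-1.6,1.3,4],"delta_rot":[0,0,-35]}
    - {"travel":[-1.8,1.6,4.5],"delta_rot":[0,0,-42]}
    - {"travel":[-1.8,1.6,4.5],"delta_rot":[0,0,-45]}
    - {"travel":[-1.8,1.6,4.5],"delta_rot":[0,0,-45]}

```text
time_s: 12.73
tcp_pos: [0.5575, -0.2545, 0.3878]
eef_rot: [-0.002, 0.688, 0.726, -0.0]
ft_force: [0.7, 0.1, 0.3]
opening: 0.064
```

```bash
python3 - <<'E'
from h import *
import pickle
o=r.get_obs();im=grab_frame("wrist");cv2.imwrite("pics/w6.png",im);pickle.dump(o,open("w6.pkl","wb"))
cv2.imwrite("pics/t6.png",grab_frame("top"))
print(o["tcp_pos"],o["eef_rot"],o["time_s"],o["q"],o["ft_force"])
go([.557,-.26,.38],94.92)
E
```

```text
[ 0.5575 -0.2545  0.3878] [-0.002   0.6882  0.7256 -0.0003] 12.7333 [-0.6104  0.5306  1.4808  0.0001  1.1342 -0.6634] [0.6831 0.1383 0.3059]
travel cm [-0.56 -0.1   0.87] rot [-0.1  -0.08 -2.  ] rows 0.2482808620090542 0.28032402959299035
```

View pics/w6.png

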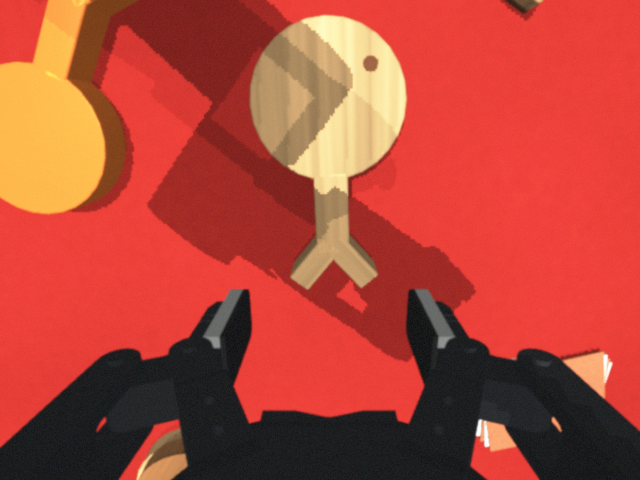

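View pics/t6.png

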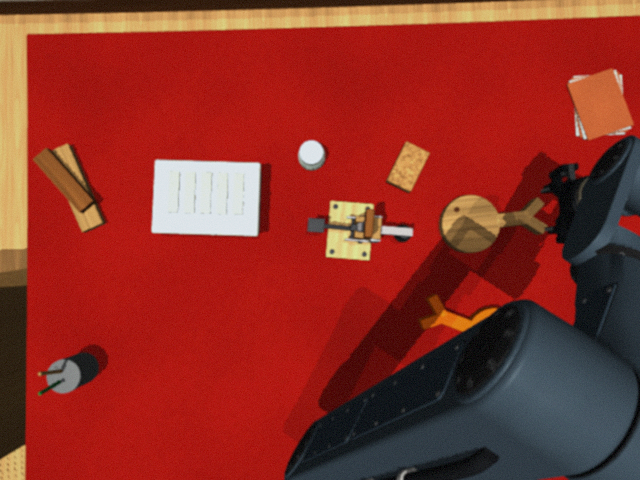

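```bash
python3 - <<'E'
from h import *
import pickle
o=pickle.load(open("w6.pkl","rb"));cm=cam("wrist",o)
im=cv2.imread("pics/w6.png");hsv=cv2.cvtColor(im,cv2.COLOR_BGR2HSV)
m=cv2.inRange(hsv,(12,25,80),(35,140,255));m[:,:230]=0;m[:,430:]=0;m[285:]=0
cv2.imwrite("pics/m6.png",m)
cn=max(cv2.findContours(m,0,1)[0],key=cv2.contourArea).reshape(-1,2)
P=plane("wrist",cn,.036,cm)
# circle fit on points with far-from-tail
B=np.array([.5494,-.1675])
for _ in range(4):
    sel=P[(np.linalg.norm(P[:,:2]-B,axis=1)<.075)&(P[:,1]>B[1]-.045)]
    A=np.c_[2*sel[:,:2],np.ones(len(sel))];s=np.linalg.lstsq(A,(sel[:,:2]**2).sum(1),rcond=None)[0];B=s[:2]
print("circle",B,np.sqrt(s[2]+B@B),len(sel))
st=P[(P[:,1]<B[1]-.075)&(P[:,1]>B[1]-.115)]
L=st[st[:,0]<st[:,0].mean()];R=st[st[:,0]>=st[:,0].mean()]
fl=np.polyfit(L[:,1],L[:,0],1);fr=np.polyfit(R[:,1],R[:,0],1);f=(fl+fr)/2
y=B[1]-.0957;print("stem x",np.polyval(f,y),"y",y,"angle",np.degrees(np.arctan(-f[0])),"w",np.polyval(fr-fl,y))
# heights: stem-round junction/ fork crotch and hole, wrist+top(initial) 
C,d=ray("wrist",[(370.5,63),(333,247)],cm);C2,d2=ray("top",[(430+160/6,180+177/6),(430+598/6,180+220/6)])
for i in range(2):print(tri((C,d[i]),(C2,d2[i])))
E
```

```text
circle [ 0.5517 -0.1665] 0.06362896705184438 346
stem x 0.5600769438069286 y -0.26217823783078165 angle 5.39039589157668 w 0.028509633691906348
(array([ 0.5829, -0.1359,  0.0398]), [np.float64(1.0109933966155644), np.float64(1.0109933966155016)])
(array([ 0.5602, -0.2824,  0.0698]), [np.float64(2.7469809194687107), np.float64(2.7469809194686916)])
```

View pics/m6.png

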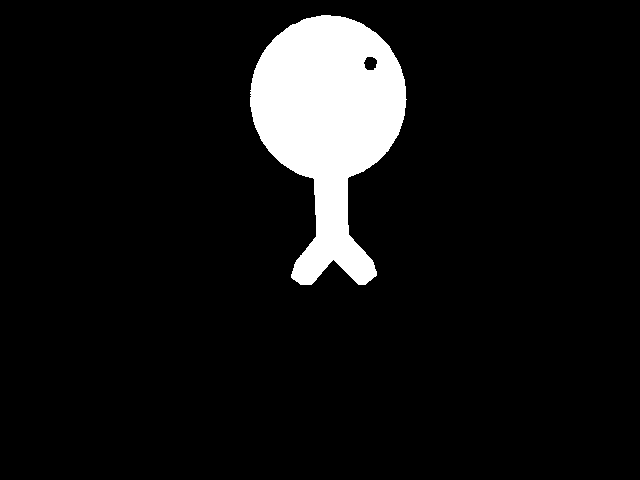

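```bash
python3 - <<'E'
from h import *
go([.5595,-.262,.181],95.1)
E
```

```text
travel cm [-0.8   0.17 20.76] rot [-0.1  -0.08 -2.18] rows 4.983371523146319 0.3054164235819441
```

send_rows:
  increments:
    - {"travel":[-0.4,0.15,3],"delta_rot":[0,0,-1]}
    - {"travel":[-0.6,0.15,7],"delta_rot":[0,0,-1]}
    - {"travel":[-0.6,0.15,11],"delta_rot":[0,0,-1]}
    - {"travel":[-0.6,0.15,14],"delta_rot":[0,0,-1]}
    - {"travel":[-0.6,0.15,14.5],"delta_rot":[0,0,-1]}
    - {"travel":[-0.6,0.15,14.5],"delta_rot":[0,0,-1]}

```text
time_s: 13.33
tcp_pos: [0.5591, -0.2599, 0.2424]
eef_rot: [-0.003, 0.682, 0.731, -0.0]
ft_force: [0.7, 0.3, 0.1]
opening: 0.0641
```

```bash
python3 - <<'E'
from h import *
im=grab_frame("wrist");cv2.imwrite("pics/w7.png",im)
o=r.get_obs();print(o["tcp_pos"],o["time_s"],o["ft_force"],o["opening"])
go([.5595,-.262,.181],95.1)
E
```

```text
[ 0.56   -0.2605  0.2446] 13.3833 [-0.6401 -0.4767  0.3472] 0.06399221087480496
travel cm [-0.15 -0.06  6.36] rot [-0.03 -0.03 -1.11] rows 1.5251118001561548 0.15544238361896404
```

View pics/w7.png

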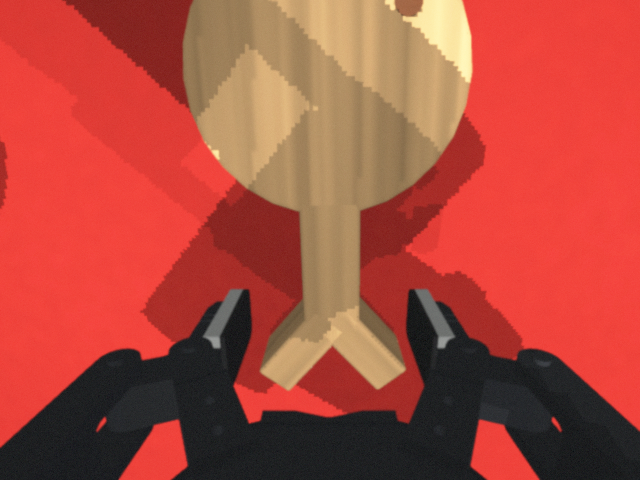

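send_rows:
  increments:
    - {"travel":[-0.1,0,3],"delta_rot":[0,0,-1]}
    - {"travel":[-0.1,0,5.5],"delta_rot":[0,0,-1]}
    - {"travel":[-0.1,0,6.3],"delta_rot":[0,0,-1]}
    - {"travel":[-0.1,0,6.3],"delta_rot":[0,0,-1]}

```text
time_s: 13.72
tcp_pos: [0.56, -0.2615, 0.1818]
eef_rot: [-0.0, 0.676, 0.737, -0.0]
ft_force: [-0.3, 0.2, 0.1]
opening: 0.0641
```

send_rows:
  increments:
    - {"travel":[0,0,0],"delta_rot":[0,0,0]}
    - {"travel":[0,0,0],"delta_rot":[0,0,0]}
    - {"travel":[0,0,0],"delta_rot":[0,0,0]}
    - {"travel":[0,0,0],"delta_rot":[0,0,0]}
    - {"travel":[0,0,0],"delta_rot":[0,0,0]}
    - {"travel":[0,0,0],"delta_rot":[0,0,0]}
  jaw: 0
  newtons: 30

```text
time_s: 14.22
tcp_pos: [0.5606, -0.262, 0.1839]
eef_rot: [0.002, 0.676, 0.737, 0.0]
ft_force: [-0.7, 0.5, 6.7]
opening: 0.0295
```

```bash
python3 - <<'E'
from h import *
im=grab_frame("wrist");cv2.imwrite("pics/w8.png",im)
o=r.get_obs();print(o["tcp_pos"],o["eef_rot"],o["time_s"],o["ft_force"],o["ft_torque"],o["opening"])
E
```

```text
[ 0.5606 -0.262   0.1839] [0.0019 0.6755 0.7374 0.0002] 14.2667 [-0.2527  0.1919  7.3544] [-0.008   0.1732  0.0198] 0.029493210852304517
```

View pics/w8.png

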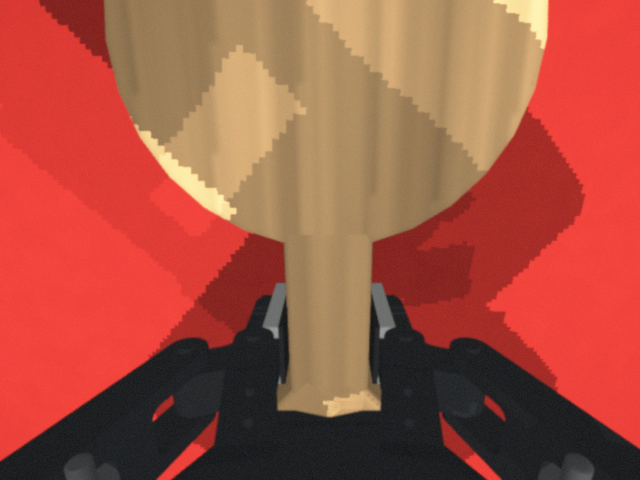

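send_rows:
  increments:
    - {"travel":[0.5,0,-0.12],"delta_rot":[0,0,0]}
    - {"travel":[2,-0.1,-0.12],"delta_rot":[0,0,0]}
    - {"travel":[4,-0.2,-0.12],"delta_rot":[0,0,0]}
    - {"travel":[6,-0.3,-0.12],"delta_rot":[0,0,0]}
    - {"travel":[8,-0.4,-0.12],"delta_rot":[0,0,0]}
    - {"travel":[10,-0.5,-0.12],"delta_rot":[0,0,0]}
    - {"travel":[11,-0.5,-0.12],"delta_rot":[0,0,0]}
    - {"travel":[11,-0.5,-0.12],"delta_rot":[0,0,0]}

```text
time_s: 14.93
tcp_pos: [0.545, -0.1491, 0.1838]
eef_rot: [-0.0, 0.675, 0.738, 0.001]
ft_force: [-0.6, 4.3, 8.6]
opening: 0.0296
```

```bash
python3 - <<'E'
from h import *
import pickle
o=r.get_obs();im=grab_frame("wrist");cv2.imwrite("pics/w9.png",im);pickle.dump(o,open("w9.pkl","wb"))
t=grab_frame("top");cv2.imwrite("pics/t9.png",t);crop(t,300,160,460,280,5,"pics/t9c.png")
print(o["tcp_pos"],o["eef_rot"],o["time_s"],o["ft_force"],o["ft_torque"],o["opening"])
E
```

```text
[ 0.545  -0.1491  0.1838] [-0.0003  0.6749  0.7379  0.0006] 14.9333 [-0.5922  4.3464  8.5969] [ 0.6848 -0.3148  0.0155] 0.02957146841505677
```

View pics/w9.png

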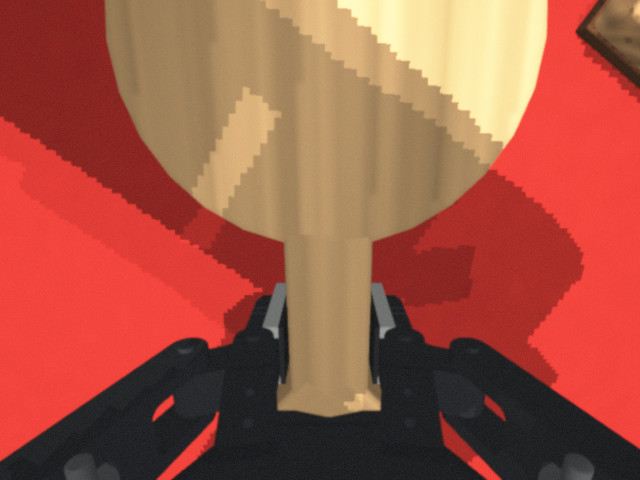

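View pics/t9c.png

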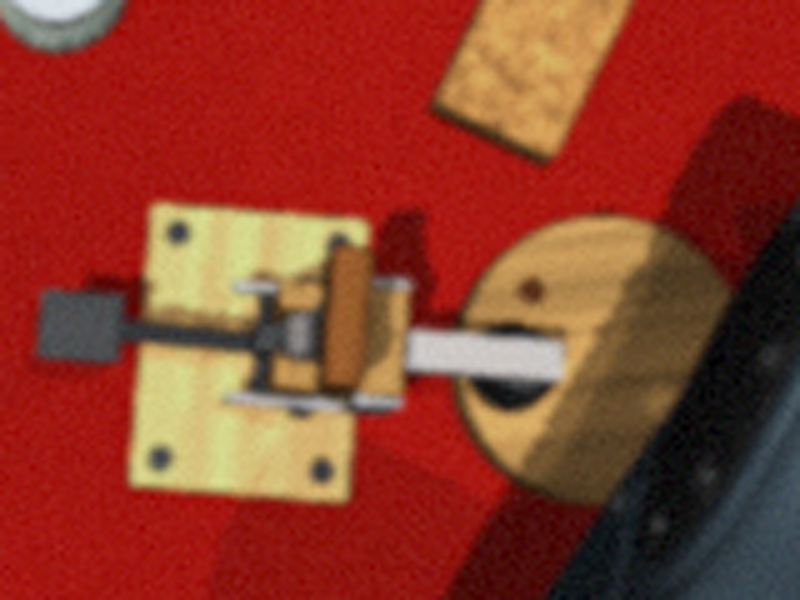

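```bash
python3 - <<'E'
from h import *
T=lambda a:np.array(a)/5+[300,160]
print("board top",plane("top",[T((597,357))],.036), "rim left",plane("top",[T((457,355))],.03))
print("foot edges top", plane("top",[T((468,370)),T((553,380)),T((510,409))],.043))
e=plane("top",[T((370,220)),T((350,500))],.012);print(e)
n=e[0]-e[1];n=np.array([-n[1],n[0]])/np.linalg.norm(n[:2]);B=plane("top",[T((597,357))],.036)[0]
print("dist centre to edge",abs((B-e[0])[:2]@n))
E
```

```text
board top [[ 0.5356 -0.0518  0.036 ]] rim left [[0.5388 0.0099 0.03  ]]
foot edges top [[ 0.5311  0.0071  0.043 ]
 [ 0.5255 -0.0305  0.043 ]
 [ 0.5131 -0.0109  0.043 ]]
[[0.6032 0.045  0.012 ]
 [0.4751 0.0586 0.012 ]]
dist centre to edge 0.10334602102737404
```

send_rows:
  increments:
    - {"travel":[1,0,-0.05],"delta_rot":[0,0,0]}
    - {"travel":[2,0,-0.05],"delta_rot":[0,0,0]}
    - {"travel":[3,0,-0.05],"delta_rot":[0,0,0]}
    - {"travel":[3.5,0,-0.05],"delta_rot":[0,0,0]}
    - {"travel":[3.5,0,-0.05],"delta_rot":[0,0,0]}

```text
time_s: 15.45
tcp_pos: [0.5424, -0.1158, 0.1839]
eef_rot: [0.0, 0.675, 0.738, 0.0]
ft_force: [1.8, 1.8, 6.8]
opening: 0.0296
```

send_rows:
  increments:
    - {"travel":[0.2,0,0],"delta_rot":[0,0,0]}
    - {"travel":[0.3,0,0],"delta_rot":[0,0,0]}
    - {"travel":[0.3,0,0],"delta_rot":[0,0,0]}

```text
time_s: 15.7
tcp_pos: [0.5424, -0.1139, 0.1839]
eef_rot: [0.001, 0.675, 0.738, 0.0]
ft_force: [0.6, -2.8, 5.8]
opening: 0.0293
```

send_rows:
  increments:
    - {"travel":[0.2,0,0],"delta_rot":[0,0,0]}
    - {"travel":[0.2,0,0],"delta_rot":[0,0,0]}
    - {"travel":[0.2,0,0],"delta_rot":[0,0,0]}

```text
time_s: 15.95
tcp_pos: [0.5422, -0.1121, 0.1839]
eef_rot: [0.001, 0.675, 0.738, 0.0]
ft_force: [0.8, -3.4, 4.8]
opening: 0.0294
```

send_rows:
  increments:
    - {"travel":[0.2,0,0],"delta_rot":[0,0,0]}
    - {"travel":[0.2,0,0],"delta_rot":[0,0,0]}
    - {"travel":[0.2,0,0],"delta_rot":[0,0,0]}

```text
time_s: 16.2
tcp_pos: [0.5421, -0.1102, 0.1839]
eef_rot: [0.001, 0.675, 0.738, 0.0]
ft_force: [0.3, -2.5, 5.2]
opening: 0.0294
```

send_rows:
  increments:
    - {"travel":[0.2,0,0],"delta_rot":[0,0,0]}
    - {"travel":[0.2,0,0],"delta_rot":[0,0,0]}
    - {"travel":[0.2,0,0],"delta_rot":[0,0,0]}

```text
time_s: 16.45
tcp_pos: [0.5419, -0.1082, 0.1839]
eef_rot: [0.001, 0.675, 0.737, 0.0]
ft_force: [0.7, -3.0, 5.5]
opening: 0.0295
```

send_rows:
  increments:
    - {"travel":[0.2,0,0],"delta_rot":[0,0,0]}
    - {"travel":[0.2,0,0],"delta_rot":[0,0,0]}
    - {"travel":[0.2,0,0],"delta_rot":[0,0,0]}

```text
time_s: 16.7
tcp_pos: [0.5417, -0.1062, 0.1839]
eef_rot: [0.001, 0.675, 0.737, 0.0]
ft_force: [-0.2, -4.0, 4.5]
opening: 0.0293
```

send_rows:
  increments:
    - {"travel":[0.2,0,0],"delta_rot":[0,0,0]}
    - {"travel":[0.2,0,0],"delta_rot":[0,0,0]}
    - {"travel":[0.2,0,0],"delta_rot":[0,0,0]}

```text
time_s: 16.95
tcp_pos: [0.5419, -0.1055, 0.1839]
eef_rot: [0.002, 0.675, 0.738, -0.0]
ft_force: [0.1, -9.3, 4.5]
opening: 0.0292
```

```bash
python3 - <<'E'
from h import *
t=grab_frame("top");cv2.imwrite("pics/t10.png",t);crop(t,300,160,460,280,5,"pics/t10c.png")
crop(grab_frame("scene"),230,195,340,330,4.4,"pics/s10c.png")
E
```

```text
(no output)
```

View pics/t10c.png

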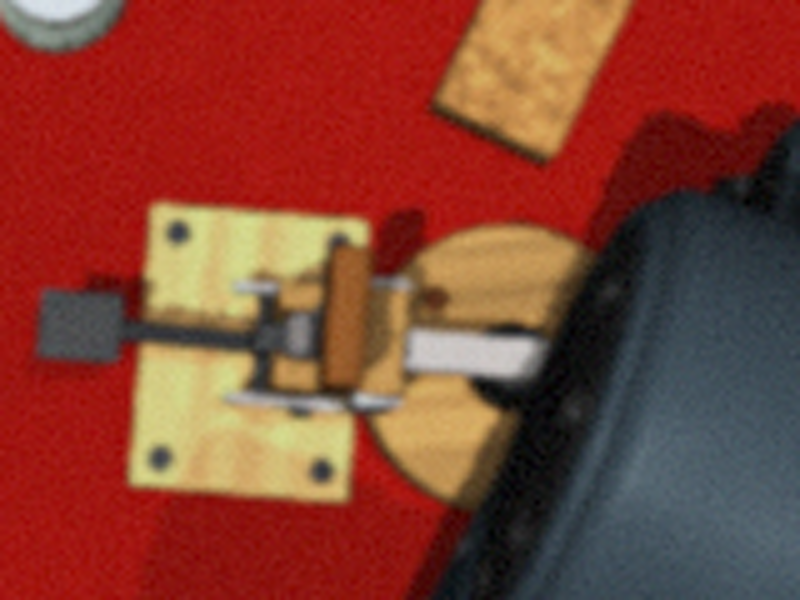

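View pics/s10c.png

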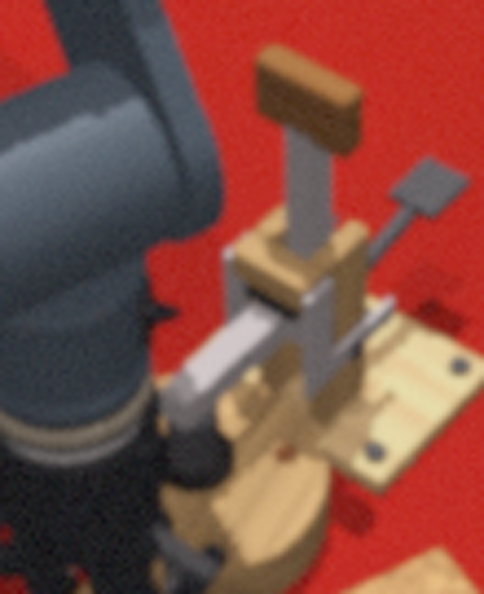

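send_rows:
  increments:
    - {"travel":[-0.05,0,0],"delta_rot":[0,0,0]}
    - {"travel":[-0.05,0,0],"delta_rot":[0,0,0]}
    - {"travel":[-0.05,0,0],"delta_rot":[0,0,0]}
    - {"travel":[-0.05,0,0],"delta_rot":[0,0,0]}
    - {"travel":[-0.05,0,0],"delta_rot":[0,0,0]}
    - {"travel":[-0.05,0,0],"delta_rot":[0,0,0]}
  jaw: 75

```text
time_s: 17.55
tcp_pos: [0.541, -0.1045, 0.1831]
eef_rot: [-0.0, 0.675, 0.737, -0.0]
ft_force: [0.3, -0.2, -0.4]
opening: 0.0643
```

send_rows:
  increments:
    - {"travel":[-0.05,0,-1],"delta_rot":[0,0,0]}
    - {"travel":[-0.05,0,-4],"delta_rot":[0,0,0]}
    - {"travel":[-0.05,0,-8],"delta_rot":[0,0,0]}
    - {"travel":[-2,0,-12],"delta_rot":[0,0,0]}
    - {"travel":[-4,0,-16],"delta_rot":[0,0,0]}
    - {"travel":[-6,0,-19],"delta_rot":[0,0,0]}
    - {"travel":[-8,0,-21],"delta_rot":[0,0,0]}
    - {"travel":[-8,0,-21],"delta_rot":[0,0,0]}

```text
time_s: 18.22
tcp_pos: [0.5498, -0.1885, 0.4001]
eef_rot: [0.008, 0.676, 0.736, 0.001]
ft_force: [0.7, 0.1, 1.2]
opening: 0.0641
```

```bash
python3 - <<'E'
from h import *
import pickle
o=r.get_obs();print(o["tcp_pos"],o["eef_rot"],o["time_s"],o["ft_force"],o["opening"],o["q"])
t=grab_frame("top");cv2.imwrite("pics/t11.png",t);crop(t,300,160,460,280,5,"pics/t11c.png")
o=r.get_obs();im=grab_frame("wrist");cv2.imwrite("pics/w11.png",im);pickle.dump(o,open("w11.pkl","wb"))
E
```

```text
[ 0.5498 -0.1885  0.4001] [0.0077 0.6765 0.7364 0.0011] 18.2167 [0.6577 0.097  1.2319] 0.06410499363015752 [-0.5222  0.4713  1.5547 -0.0014  1.1    -0.6064]
```

View pics/t11c.png

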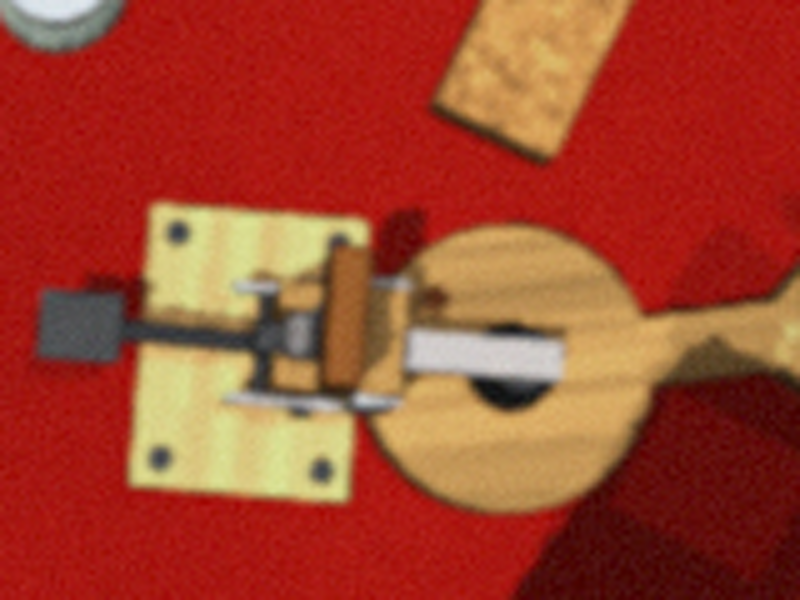

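View pics/w11.png

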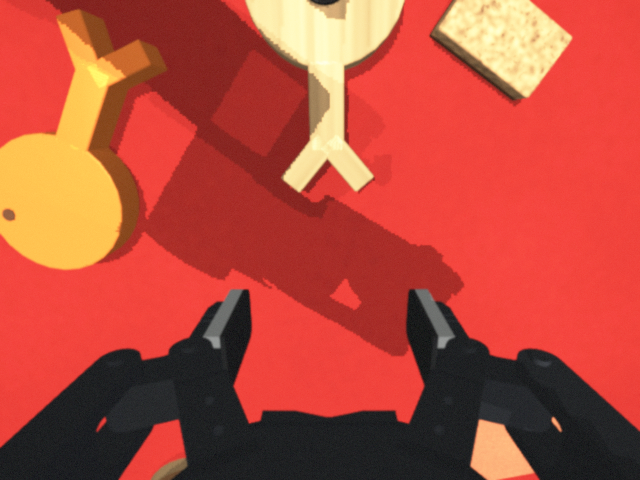

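```bash
python3 - <<'E'
from h import *
o=r.get_obs();print(o["time_s"],o["tcp_pos"])
go([.554,.180,.45],95)
E
```

```text
18.3167 [ 0.5477 -0.185   0.3946]
travel cm [36.31  3.77 -5.56] rot [ 0.1   0.04 -0.07] rows 8.854968294394808 0.018453112226145995
```

send_rows:
  increments:
    - {"travel":[1,0,-2],"delta_rot":[0,0,0]}
    - {"travel":[4,0.4,-4],"delta_rot":[0,0,0]}
    - {"travel":[8,0.8,-6],"delta_rot":[0,0,0]}
    - {"travel":[12,1.2,-6],"delta_rot":[0,0,0]}
    - {"travel":[16,1.6,-6],"delta_rot":[0,0,0]}
    - {"travel":[20,2,-6],"delta_rot":[0,0,0]}
    - {"travel":[24,2.4,-6],"delta_rot":[0,0,0]}
    - {"travel":[28,2.8,-6],"delta_rot":[0,0,0]}
  jaw: 0

```text
time_s: 18.98
tcp_pos: [0.5498, 0.0997, 0.4511]
eef_rot: [-0.002, 0.675, 0.738, -0.002]
ft_force: [-0.4, 0.3, -0.5]
opening: 0.0004
```

```bash
python3 - <<'E'
from h import *
o=r.get_obs();print(o["time_s"],o["tcp_pos"],o["opening"])
go([.554,.180,.45],95)
E
```

```text
18.9833 [0.5498 0.0997 0.4511] 0.0004494177781972281
travel cm [7.96 1.13 0.11] rot [-0.33 -0.07  0.07] rows 1.9289361165258176 0.048268427821239156
```

send_rows:
  increments:
    - {"travel":[3,0.4,0],"delta_rot":[0,0,0]}
    - {"travel":[6,0.8,0],"delta_rot":[0,0,0]}
    - {"travel":[8,1.1,0.1],"delta_rot":[0,0,0]}
    - {"travel":[8,1.1,0.1],"delta_rot":[0,0,0]}
    - {"travel":[8,1.1,0.1],"delta_rot":[0,0,0]}

```text
time_s: 19.4
tcp_pos: [0.5541, 0.1792, 0.4501]
eef_rot: [-0.002, 0.674, 0.739, -0.002]
ft_force: [0.0, 0.2, -0.1]
opening: 0.0002
```

```bash
python3 - <<'E'
from h import *
import pickle
o=r.get_obs();im=grab_frame("wrist");cv2.imwrite("pics/w12.png",im);pickle.dump(o,open("w12.pkl","wb"))
print(o["time_s"],o["tcp_pos"],o["opening"],o["ft_force"])
go([.554,.180,.30],95)
E
```

```text
19.4 [0.5541 0.1792 0.4501] 0.0002229744778730968 [ 0.0416  0.2456 -0.0775]
travel cm [ 0.2   0.05 15.05] rot [-0.26  0.03  0.13] rows 3.608297013164003 0.04122285961087541
```

View pics/w12.png

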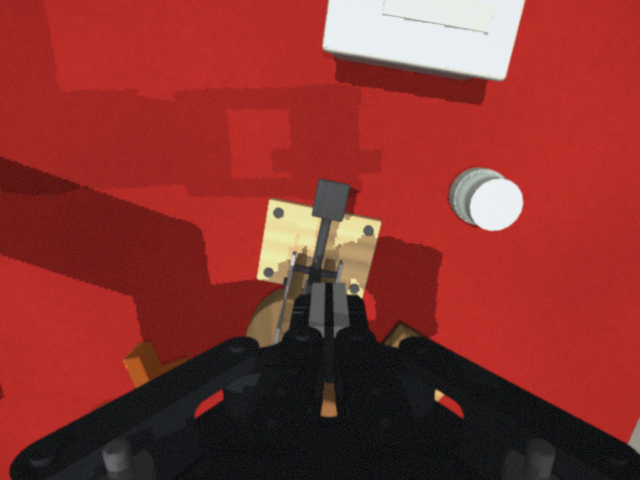

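```bash
python3 - <<'E'
from h import *
import pickle
cm=cam("wrist",pickle.load(open("w12.pkl","rb")))
print(plane("wrist",[(331,200)],.083,cm))
cw=cam("wrist",pickle.load(open("w2.pkl","rb")))
a=ray("wrist",[(331,200)],cm);b=ray("wrist",[(180+88/3.2,170+93/3.2)],cw);c=ray("top",[(316,225.4)]);
print(tri((a[0],a[1][0]),(b[0],b[1][0])),tri((a[0],a[1][0]),(b[0],b[1][0]),(c[0],c[1][0])))
E
```

```text
[[0.5549 0.1809 0.083 ]]
(array([0.5536, 0.181 , 0.0855]), [np.float64(1.2678443298270778), np.float64(1.2678443298268658)]) (array([0.5531, 0.1803, 0.0849]), [np.float64(2.0406861088132873), np.float64(0.8471145191515963), np.float64(1.775113084447304)])
```

send_rows:
  increments:
    - {"travel":[0.15,0,2],"delta_rot":[0,0,0]}
    - {"travel":[0.15,0,6],"delta_rot":[0,0,0]}
    - {"travel":[0.15,0,10],"delta_rot":[0,0,0]}
    - {"travel":[0.15,0,13.5],"delta_rot":[0,0,0]}
    - {"travel":[0.15,0,16],"delta_rot":[0,0,0]}
    - {"travel":[0.15,0,17.5],"delta_rot":[0,0,0]}
    - {"travel":[0.15,0,17.5],"delta_rot":[0,0,0]}

```text
time_s: 20.03
tcp_pos: [0.5535, 0.1772, 0.273]
eef_rot: [-0.003, 0.676, 0.737, -0.004]
ft_force: [-0.7, 0.0, -0.3]
opening: 0.0
```

```bash
python3 - <<'E'
from h import *
im=grab_frame("wrist");cv2.imwrite("pics/w13.png",im)
crop(grab_frame("scene"),255,195,365,320,4.8,"pics/s13.png")
o=r.get_obs();print(o["time_s"],o["tcp_pos"],o["opening"],o["ft_force"])
go([.554,.1805,.26],95)
E
```

```text
20.1333 [0.5553 0.1778 0.2768] -7.68714761455465e-05 [-0.5309  0.1893  0.8286]
travel cm [ 0.28 -0.1   1.68] rot [-0.13  0.01 -0.07] rows 0.4080831087232698 0.020171407684568453
```

View pics/w13.png

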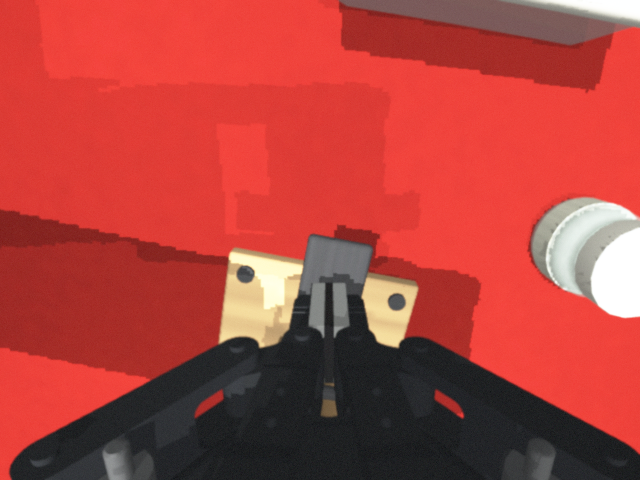

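View pics/s13.png

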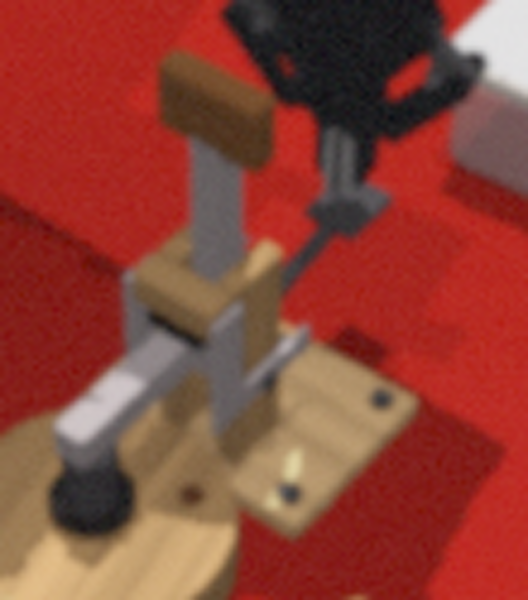

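send_rows:
  increments:
    - {"travel":[0.25,-0.1,0.6],"delta_rot":[0,0,0]}
    - {"travel":[0.25,-0.1,1.4],"delta_rot":[0,0,0]}
    - {"travel":[0.25,-0.1,1.5],"delta_rot":[0,0,0]}
    - {"travel":[0.25,-0.1,1.5],"delta_rot":[0,0,0]}

```text
time_s: 20.47
tcp_pos: [0.554, 0.1813, 0.2624]
eef_rot: [-0.0, 0.675, 0.737, -0.0]
ft_force: [0.9, 0.8, 0.3]
opening: -0.0001
```

send_rows:
  increments:
    - {"travel":[0,0,0.2],"delta_rot":[0,0,0]}
    - {"travel":[0,0,0.3],"delta_rot":[0,0,0]}
    - {"travel":[0,0,0.3],"delta_rot":[0,0,0]}

```text
time_s: 20.72
tcp_pos: [0.5542, 0.1813, 0.2594]
eef_rot: [0.0, 0.675, 0.737, 0.0]
ft_force: [-0.6, 0.2, 0.2]
opening: -0.0003
```

send_rows:
  increments:
    - {"travel":[0,0,0.2],"delta_rot":[0,0,0]}
    - {"travel":[0,0,0.3],"delta_rot":[0,0,0]}
    - {"travel":[0,0,0.3],"delta_rot":[0,0,0]}

```text
time_s: 20.97
tcp_pos: [0.5544, 0.1815, 0.2571]
eef_rot: [0.0, 0.676, 0.737, 0.001]
ft_force: [-1.0, 0.9, 4.9]
opening: -0.0001
```

send_rows:
  increments:
    - {"travel":[0,0,0.3],"delta_rot":[0,0,0]}
    - {"travel":[0,0,0.5],"delta_rot":[0,0,0]}
    - {"travel":[0,0,0.5],"delta_rot":[0,0,0]}

```text
time_s: 21.22
tcp_pos: [0.5543, 0.1816, 0.2516]
eef_rot: [0.0, 0.675, 0.737, 0.001]
ft_force: [0.0, 0.1, 0.3]
opening: -0.0002
```

send_rows:
  increments:
    - {"travel":[0,0,0.3],"delta_rot":[0,0,0]}
    - {"travel":[0,0,0.5],"delta_rot":[0,0,0]}
    - {"travel":[0,0,0.5],"delta_rot":[0,0,0]}

```text
time_s: 21.47
tcp_pos: [0.5544, 0.1815, 0.2461]
eef_rot: [0.0, 0.676, 0.737, 0.001]
ft_force: [0.3, 3.0, 2.6]
opening: 0.0
```

send_rows:
  increments:
    - {"travel":[0,0,0.2],"delta_rot":[0,0,0]}
    - {"travel":[0,0,0.3],"delta_rot":[0,0,0]}
    - {"travel":[0,0,0.3],"delta_rot":[0,0,0]}

```text
time_s: 21.72
tcp_pos: [0.5544, 0.1814, 0.2432]
eef_rot: [0.0, 0.676, 0.737, 0.0]
ft_force: [1.0, 2.6, 2.6]
opening: -0.0
```

send_rows:
  increments:
    - {"travel":[0,0,0.1],"delta_rot":[0,0,0]}
    - {"travel":[0,0,0.1],"delta_rot":[0,0,0]}
    - {"travel":[0,0,0.1],"delta_rot":[0,0,0]}
    - {"travel":[0,0,0.1],"delta_rot":[0,0,0]}
    - {"travel":[0,0,0.1],"delta_rot":[0,0,0]}
    - {"travel":[0,0,0.1],"delta_rot":[0,0,0]}

```text
time_s: 22.22
tcp_pos: [0.5543, 0.1813, 0.2424]
eef_rot: [0.0, 0.676, 0.737, 0.0]
ft_force: [1.2, 2.6, 3.5]
opening: -0.0001
```

```bash
python3 - <<'E'
from h import *
a=grab_frame("scene");cv2.imwrite("pics/s14f.png",a);crop(a,255,195,365,320,4.8,"pics/s14.png")
o=r.get_obs();print(o["time_s"],o["tcp_pos"],o["ft_force"])
E
```

```text
22.2667 [0.5543 0.1813 0.2424] [1.3966 3.4379 3.582 ]
```

View pics/s14.png

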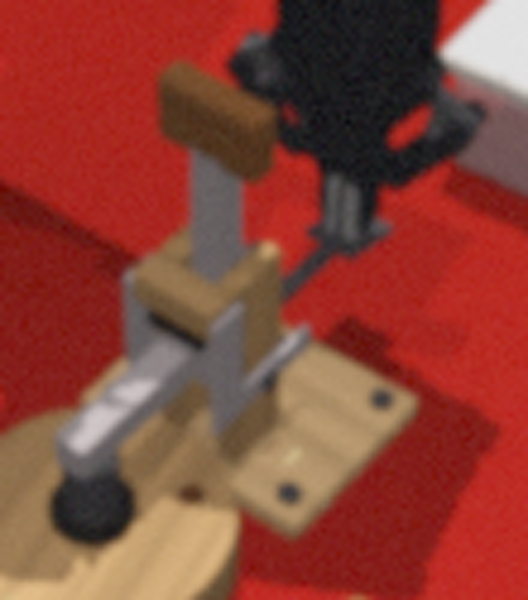

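The handle dropped about 2 px (≈6 mm) and the foot now meets the board. Releasing slowly.

send_rows:
  increments:
    - {"travel":[0,0,-0.5],"delta_rot":[0,0,0]}
    - {"travel":[0,0,-1],"delta_rot":[0,0,0]}
    - {"travel":[0,0,-1.6],"delta_rot":[0,0,0]}
    - {"travel":[0,0,-3],"delta_rot":[0,0,0]}
    - {"travel":[0,0,-6.5],"delta_rot":[0,0,0]}
    - {"travel":[0,0,-10],"delta_rot":[0,0,0]}
    - {"travel":[0,0,-14],"delta_rot":[0,0,0]}
    - {"travel":[0,0,-16],"delta_rot":[0,0,0]}

```text
time_s: 22.93
tcp_pos: [0.5542, 0.181, 0.4067]
eef_rot: [0.002, 0.675, 0.737, 0.001]
ft_force: [0.3, -0.8, 0.0]
opening: 0.0002
```

send_rows:
  increments:
    - {"travel":[1,0,-2],"delta_rot":[0,0,0]}
    - {"travel":[2,0,-3],"delta_rot":[0,0,0]}
    - {"travel":[2,0,-4],"delta_rot":[0,0,0]}
    - {"travel":[2,0,-4],"delta_rot":[0,0,0]}
    - {"travel":[2,0,-4],"delta_rot":[0,0,0]}

```text
time_s: 23.35
tcp_pos: [0.552, 0.2007, 0.4422]
eef_rot: [-0.0, 0.675, 0.737, -0.001]
ft_force: [0.1, -1.3, 0.1]
opening: -0.0001
```

```bash
python3 - <<'E'
from h import *
import pickle
a=grab_frame("scene");cv2.imwrite("pics/s15f.png",a);crop(a,230,195,365,330,4.4,"pics/s15.png")
t=grab_frame("top");cv2.imwrite("pics/t15.png",t);crop(t,300,160,460,280,5,"pics/t15c.png")
o=r.get_obs();print(o["time_s"],o["tcp_pos"],o["ft_force"])
E
```

```text
23.45 [0.552  0.2006 0.441 ] [ 0.5571  0.0825 -0.5878]
```

View pics/s15.png

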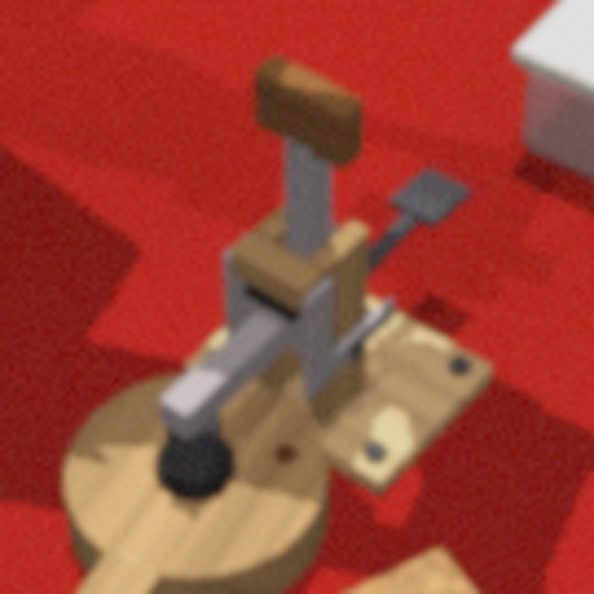

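View pics/t15.png

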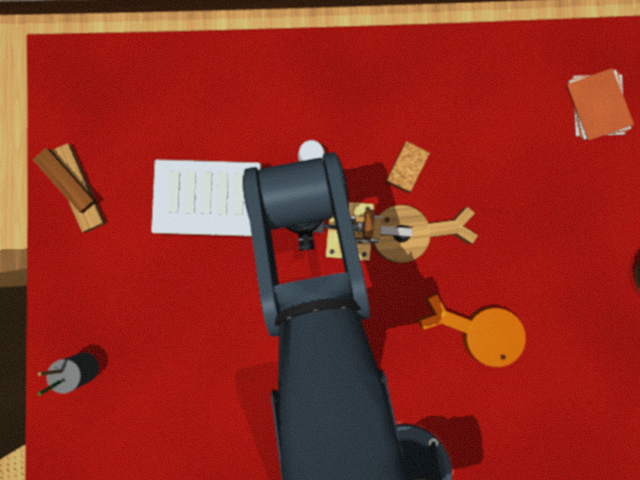

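View pics/t15c.png

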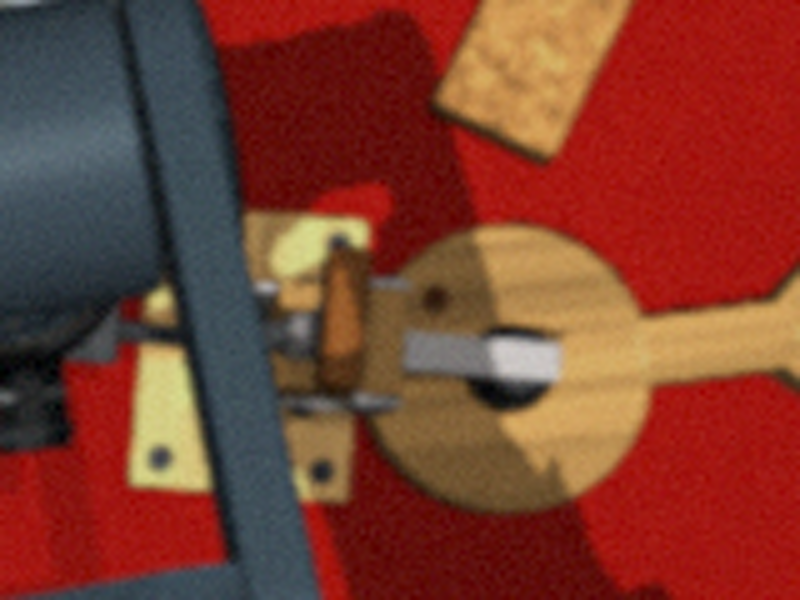

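```bash
python3 - <<'E'
from h import *
for z in (0,.028,.034,.040): print(z,proj("scene",[.543,.079,.191+z]))
# vertical shift of handle by template match between images (scene0 rail 0, s14f pressed, s15f now)
i0=cv2.imread("pics/scene0.png");f=cv2.imread("pics/s15f.png");g=cv2.imread("pics/s14f.png")
from numpy import unravel_index
for n,a in(("now",f),("pressed",g)):
    T=cv2.cvtColor(i0,cv2.COLOR_BGR2HSV)[:,:,1].astype(np.float32); A=cv2.cvtColor(a,cv2.COLOR_BGR2HSV)[:,:,1].astype(np.float32)
    def bb(I):
        h=cv2.cvtColor(I,cv2.COLOR_BGR2HSV);m=cv2.inRange(h,(5,60,30),(18,200,220));m[:,:286]=0;m[:,314:]=0;m[244:]=0;m[:200]=0
        ys,xs=np.nonzero(m);return ys.min(),ys.max(),np.median(ys),len(ys)
    print(n,bb(a),"start",bb(i0))
E
```

```text
0 [[299.1732 226.4367]]
0.028 [[299.142  216.1243]]
0.034 [[299.1353 213.8637]]
0.04 [[299.1285 211.5847]]
now (np.int64(207), np.int64(243), np.float64(220.0), 425) start (np.int64(219), np.int64(243), np.float64(232.0), 420)
pressed (np.int64(207), np.int64(243), np.float64(220.0), 441) start (np.int64(219), np.int64(243), np.float64(232.0), 420)
```

```bash
python3 - <<'E'
from h import *
print(r.close_job()); print(r.get_obs()["time_s"])
E
```

```text
the job is handed in; nothing more can be done
None
the job is handed in; nothing more can be done
```

I raised the rail to its last tooth, slid the board against the base under the foot, and lowered the foot onto it. I handed the job in after about 23.5 s; no verdict is reported.

- **Rail:** It caught the second tooth, then the last one 12 mm higher. It held there when I pushed down with 7 N. At the peak I lifted with about 22 N, and I estimate about 14 N of that was on the buffer. I then let go.
- **Board:** I slid it by the stem until it stopped against the base edge, with about 9 N resistance. In the top view the round's centre and the foot's centre coincide to within about a pixel, roughly 2 mm.
- **Pawl:** I pressed the pad about 15 mm down; my readings never passed 5 N. I held it until the foot had sunk, then let it up slowly and moved clear.
- **Last checks:** The handle is 12 px above its starting height. That puts the rail at about 0.033 m, against the 0.034 m expected with the foot resting on the board. The foot is visibly on the board, I saw no movement of the bystanders, and the wrist force was near zero.

I did not measure the foot's force on the board directly. The camera estimates of positions differed by 2–3 mm, so I relied on the contact readings where I could.

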